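# Set up the investing moulds

### The arm

A 7-joint arm with a two-finger parallel gripper is mounted at the origin on the work surface. World frame = base frame: x ahead of the robot, y to its left, z up, the work surface at z = 0. Lengths are in mm, angles in rad, forces in N, time in s.
With the tool pointing down it reaches from about 425 to 950 mm from the base axis. Payload 16.7 kg.
Tool frame: the origin (TCP) lies on the centre line of the jaws, within the pads' length; the fingertips stand tcp_to_tips ahead of it and the grasp point (between the pads) lies 8 mm behind it (tcp_to_tips is the distance from the TCP to the fingertips, in mm); z points along the fingers, x is the direction in which the jaws open and shut, and the axes are right-handed (so a half turn about z gives the same grasp; the last joint's range is limited). The gripper opens to 94 mm and grips with 3 to 60 N. Pads are 16 mm wide; open, the fingers measure 119 mm over their backs; the gripper's body (75 mm by 177 mm) begins 78 mm behind the grasp point.
Start: joints at [1.042, 0.426, 0.074, 1.606, -0.034, 1.111, -0.067], TCP at [250.213, -626.872, 216.467] pointing down, gripper open.
Joint ranges: [-2.85, 2.85], [-0.5, 2.14], [-1.23, 1.37], [0.21, 2.46], [-1.02, 4.16], [0.16, 2.05], [-2.73, 2.73]. Speed limits (rad/s): [1.89, 1.89, 2.39, 2.39, 3.01, 3.01, 3.01].

### API

Orientations are given as a rotation vector (axis times angle).
In Python, from bench import observe, get_image, job_done, tcp_to_tips gives the robot as it stands.
- The arm moves only by the tool arm_command, never from a script. Its argument "targets" is text: rows parted by semicolons, each of 7 numbers parted by spaces: the turn, a rotation vector about the tool's x, y, z in rad, then the shift along the tool's x, y, z in mm, then the opening, from 0 (shut) to 1 (fully open). In form: ax ay az tx ty tz fingers; .... A call has exactly 8 rows; each row shifts and turns the pose as measured when the row begins, along the tool's axes as they then stand; what a row does not reach is not made up. A row lasts 1/10 s, in which the tool goes at most 50 mm and 8.59 degrees, less where a joint would pass 70% of its speed; a pose out of reach is approached as far as the arm can. A call is refused whole if a number of a shift passes 50 or a number of a turn 0.15, either way. A call with a gripper value outside its range is refused whole. The fingers move at their own pace and stop on an object; "grip_force" is the grip in N (left out, the last holds). Time passes only in rows, so rows that do not move let the fingers close, or fill a call up. It gives the time, the measured TCP pose, the force and the opening at its end, in the units of the state.
- observe(): the state, without advancing time (a new reading comes with each control period).
- get_image(name): name is "side" or "top" or "wrist"; returns a dict with "color" (400x640x3 uint8, red, green, blue), "depth" (400x640 float32, mm along the optical axis (not along the pixel's ray), 0 where there is no reading), "fx", "fy", "cx", "cy" (pixels), "dist" ([k1, k2, p1, p2, k3] as OpenCV has them; the pictures are not rectified), "extrinsics" (4x4, takes a point from camera to world coordinates). Camera axes: x right, y up, looking along -z (the intrinsics and any distortion apply to the point x, -y, -z); pixel columns grow to the right and rows downward; lengths in mm; the calibration is good to about 2 mm. A picture is of the moment at which its call begins.
- job_done(): hands the job in, once; it reports no verdict.
The state is a dict: "clock": time; "joint_positions": joint angles; "qvel": joint speeds; "joint_torque": joint torques, N m; "position": TCP position; "eef_rot": TCP orientation; "ft_force": force on the tool from outside, world axes, zero at the start; "wrist_torque": the same for the moment, N m; "grip_width": opening from 0.0 (shut) to 1.0 (fully open).
Only numpy, scipy, OpenCV 4.12 (cv2) and the standard library are available. Lean on these libraries where they do the work, as an engineer would, in place of code of your own. Each camera call takes 0.05 s, during which the arm holds its last target. There are 200 camera calls.

### The job

Get the casting moulds ready for investing. For each sleeve on the bench, stand one of the crown patterns in the socket of the base of that sleeve's size, sprue fully down, then put the sleeve over it and turn it, pressing only lightly, until both its lugs drop into the notches of the collar and it sits fully home. Leave any spare pattern standing upright and the other things on the bench alone.

Things in the scene. Friction and masses are not known exactly. Their poses are not given: they have to be found in the camera images.
- base_40: The 40 mm mould base, grey rubber, fixed to the bench by its suction foot: a round foot 74 mm across, 10 mm thick, and on it a collar 12 mm high, inner diameter 44, outer 62 mm, with two opposite notches 15 mm wide, cut down to the foot, on its +x and -x sides. In the middle a cone, tip 28 mm above the bench, with the sprue socket. Origin: centre of the underside; z up.
- base_40_socket (a point): Mouth of the 40 mm base's sprue socket: a round upright hole 7.4 mm wide, 14 mm deep, on the base's axis, 28 mm above the bench.
- sleeve_40_mid (a point): The 40 mm sleeve (may be absent): an upright dark grey plastic tube, 40 mm outside, wall 3, height 60 mm; two opposite lugs on its +x and -x sides stand out 8 mm, 10 mm wide, 5 to 12 mm above its lower edge. This point: on its axis, half-way up; z up. 30 mm above the bench at the start; in its collar 47 with the lugs riding on the collar's top, 40 when home, lugs flush with that top.
- base_47: The 47 mm mould base, grey rubber, fixed to the bench by its suction foot: a round foot 81 mm across, 10 mm thick, and on it a collar 12 mm high, inner diameter 51, outer 69 mm, with two opposite notches 15 mm wide, cut down to the foot, on its +x and -x sides. In the middle a cone, tip 28 mm above the bench, with the sprue socket. Origin: centre of the underside; z up.
- base_47_socket (a point): Mouth of the 47 mm base's sprue socket: a round upright hole 7.4 mm wide, 14 mm deep, on the base's axis, 28 mm above the bench.
- sleeve_47_mid (a point): The 47 mm sleeve (may be absent): an upright dark grey plastic tube, 47 mm outside, wall 3, height 60 mm; two opposite lugs on its +x and -x sides stand out 8 mm, 10 mm wide, 5 to 12 mm above its lower edge. This point: on its axis, half-way up; z up. 30 mm above the bench at the start; in its collar 47 with the lugs riding on the collar's top, 40 when home, lugs flush with that top.
- base_54: The 54 mm mould base, grey rubber, fixed to the bench by its suction foot: a round foot 88 mm across, 10 mm thick, and on it a collar 12 mm high, inner diameter 58, outer 76 mm, with two opposite notches 15 mm wide, cut down to the foot, on its +x and -x sides. In the middle a cone, tip 28 mm above the bench, with the sprue socket. Origin: centre of the underside; z up.
- base_54_socket (a point): Mouth of the 54 mm base's sprue socket: a round upright hole 7.4 mm wide, 14 mm deep, on the base's axis, 28 mm above the bench.
- sleeve_54_mid (a point): The 54 mm sleeve (may be absent): an upright dark grey plastic tube, 54 mm outside, wall 3, height 60 mm; two opposite lugs on its +x and -x sides stand out 8 mm, 10 mm wide, 5 to 12 mm above its lower edge. This point: on its axis, half-way up; z up. 30 mm above the bench at the start; in its collar 47 with the lugs riding on the collar's top, 40 when home, lugs flush with that top.
- base_61: The 61 mm mould base, grey rubber, fixed to the bench by its suction foot: a round foot 95 mm across, 10 mm thick, and on it a collar 12 mm high, inner diameter 65, outer 83 mm, with two opposite notches 15 mm wide, cut down to the foot, on its +x and -x sides. In the middle a cone, tip 28 mm above the bench, with the sprue socket. Origin: centre of the underside; z up.
- base_61_socket (a point): Mouth of the 61 mm base's sprue socket: a round upright hole 7.4 mm wide, 14 mm deep, on the base's axis, 28 mm above the bench.
- sleeve_61_mid (a point): The 61 mm sleeve (may be absent): an upright dark grey plastic tube, 61 mm outside, wall 3, height 60 mm; two opposite lugs on its +x and -x sides stand out 8 mm, 10 mm wide, 5 to 12 mm above its lower edge. This point: on its axis, half-way up; z up. 30 mm above the bench at the start; in its collar 47 with the lugs riding on the collar's top, 40 when home, lugs flush with that top.
- stand: Aluminium pattern stand, 36 x 156 mm and 18 mm high, fixed; four upright holes 7.4 mm wide, 15 mm deep, at -60, -20, +20 and +60 mm along its y axis, each holding a pattern at the start. Origin: centre of the underside.
- pattern_1_crown (a point): A printed resin crown pattern (12 g, all alike): a straight sprue rod 6 mm thick, rounded foot, with a tooth-shaped crown on top, 12.5 x 12.5 mm and 14 mm high; 48 mm long in all. This point: middle of the crown, 41 mm above the rod's foot; z along the rod, up; x, y square to the crown's flat sides. 44 mm above the bench in the stand, 55 mm fully down in a socket.
- pattern_2_crown (a point): A printed resin crown pattern (12 g, all alike): a straight sprue rod 6 mm thick, rounded foot, with a tooth-shaped crown on top, 12.5 x 12.5 mm and 14 mm high; 48 mm long in all. This point: middle of the crown, 41 mm above the rod's foot; z along the rod, up; x, y square to the crown's flat sides. 44 mm above the bench in the stand, 55 mm fully down in a socket.
- pattern_3_crown (a point): A printed resin crown pattern (12 g, all alike): a straight sprue rod 6 mm thick, rounded foot, with a tooth-shaped crown on top, 12.5 x 12.5 mm and 14 mm high; 48 mm long in all. This point: middle of the crown, 41 mm above the rod's foot; z along the rod, up; x, y square to the crown's flat sides. 44 mm above the bench in the stand, 55 mm fully down in a socket.
- pattern_4_crown (a point): A printed resin crown pattern (12 g, all alike): a straight sprue rod 6 mm thick, rounded foot, with a tooth-shaped crown on top, 12.5 x 12.5 mm and 14 mm high; 48 mm long in all. This point: middle of the crown, 41 mm above the rod's foot; z along the rod, up; x, y square to the crown's flat sides. 44 mm above the bench in the stand, 55 mm fully down in a socket.
- cast: Bystander: a plaster jaw cast about 65 mm across and 30 mm high. Origin: underside.
- bowl: Bystander: a green mixing bowl 110 mm wide and 60 mm high. Origin: centre of the underside.
- spatula: Bystander: a plaster spatula with a wooden handle, lying on the bench.
- articulator: Bystander: an articulator with mounted casts, about 190 x 130 mm and 190 mm high, fixed to the bench. Origin: centre of its underside.
Mind the look-alikes: they are no part of the job. What is shaped like the part that bears sleeve_61_mid but blue is not meant.

How it is judged:
By the outcome, as a careful person would: the job done as asked, in the order asked, and still so for the second after the job is handed in, with the robot touching nothing.
Of sleeve_40, sleeve_47, sleeve_54, sleeve_61 only 3 to 4 are there at a start; the rules pass over those that are not, and their reading is None.
At some moment in a run one of sleeve_40, sleeve_47, sleeve_54, sleeve_61 may be knocked a few centimetres aside while the robot is not near it.
It also fails if it takes over 210 s, if anything falls off the work surface, if the arm or the gripper's body presses on something with over 40 N, if the wrist force passes 120 N, or if a joint passes its speed limit or range.

## Working session

There is one attempt and no reset: what is moved stays moved. The work goes in short steps, Python scripts to look and compute and a tool call to move; the robot and the scene stay as the last step left them, time stands still between calls to the robot, and variables do not carry over. Pictures are saved under pics/ and viewed, about 12 in all and at most 16, crops included, and the job is handed in when it is done.

Besides the shell and the picture viewer there is one more tool, called after "Request:" as a command line: name --argument value ..., lists and objects as JSON in quotes. arm_command: Moves the arm, as the interface text tells. Its arguments: {"type":"object","properties":{"targets":{"type":"string"},"grip_force":{"type":"number"}},"required":["targets"]}

```bash
ls; mkdir -p pics
python3 - <<'E'
from bench import *
import cv2,numpy as np
print(observe(),tcp_to_tips if not callable(tcp_to_tips) else tcp_to_tips())
for n in ("top","side","wrist"):
    g=get_image(n); cv2.imwrite(f"pics/{n}0.png",g["color"][:,:,::-1]); np.savez(f"pics/{n}0.npz",**g)
    print(n,g["fx"],g["fy"],g["cx"],g["cy"],g["dist"]);print(np.round(g["extrinsics"],3))
E
```

```text
pics
{'clock': 0.0, 'joint_positions': array([ 1.04149355,  0.42672137,  0.07383317,  1.60663044, -0.03410685,
        1.11075128, -0.06708427]), 'qvel': array([-4.68111037e-04,  4.90954159e-05, -1.23051923e-03, -3.96879924e-04,
       -1.41426858e-03, -1.45874452e-04, -2.80756887e-04]), 'joint_torque': array([ 1.43072462e-03, -9.35803413e+01,  3.66702899e+00, -4.54167831e+01,
       -4.87422233e-02,  2.02975678e-02,  1.42385561e-04]), 'position': array([ 250.07489489, -626.51146641,  215.77180959]), 'eef_rot': array([-2.60030064e+00,  1.76183043e+00,  1.69356477e-03]), 'ft_force': array([-0.00612219, -0.49592465, -0.11583851]), 'wrist_torque': array([-0.02205962, -0.00188269, -0.02843552]), 'grip_width': 0.9992885518015502} 11.0
top 416.61667684760437 416.61667684760437 318.16284774233645 195.20569772919768 [0.01634523 0.         0.         0.         0.        ]
[[ 2.600000e-02  9.950000e-01 -9.900000e-02  3.954500e+02]
 [-1.000000e+00  2.500000e-02 -1.500000e-02 -3.652300e+01]
 [-1.200000e-02  1.000000e-01  9.950000e-01  1.444887e+03]
 [ 0.000000e+00  0.000000e+00  0.000000e+00  1.000000e+00]]
side 449.3643827419294 449.3643827419294 316.10529579545414 202.11794223947732 [-0.0725834  0.         0.         0.         0.       ]
[[-9.790000e-01  1.390000e-01 -1.490000e-01  3.188360e+02]
 [-2.040000e-01 -7.160000e-01  6.670000e-01  1.018238e+03]
 [-1.400000e-02  6.840000e-01  7.300000e-01  1.211317e+03]
 [ 0.000000e+00  0.000000e+00  0.000000e+00  1.000000e+00]]
wrist 350.4806938466844 350.4806938466844 320.5889585977738 196.5338234856189 [-0.00375929  0.          0.          0.          0.        ]
[[ 3.71000e-01  8.93000e-01  2.56000e-01  3.24208e+02]
 [-9.29000e-01  3.57000e-01  1.01000e-01 -5.96869e+02]
 [-1.00000e-03 -2.75000e-01  9.61000e-01  3.83415e+02]
 [ 0.00000e+00  0.00000e+00  0.00000e+00  1.00000e+00]]
```

View pics/top0.png

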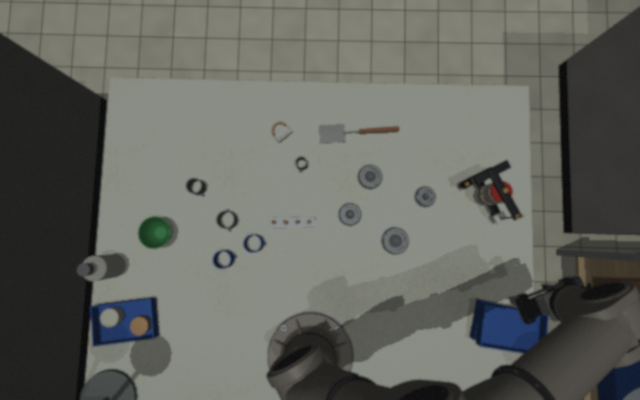

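View pics/side0.png

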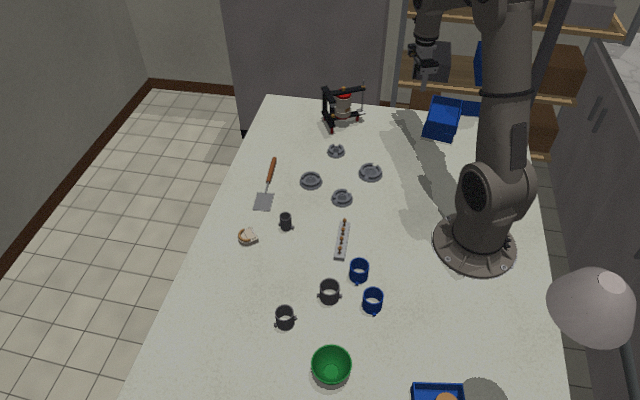

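Top view: the dark grey sleeves are at (302,163), (197,186) and (228,219). The blue look-alikes are at (255,243) and (224,259). The bases are at (370,176), (425,196), (350,214) and (395,240), and the stand is at about (293,222). I'll measure roughly first.

```bash
cat > h.py <<'E'
import numpy as np,cv2
from scipy.spatial.transform import Rotation as R
from bench import *
def K(g): return np.array([[g["fx"],0,g["cx"]],[0,g["fy"],g["cy"]],[0,0,1.]])
def rays(g,uv):
    p=cv2.undistortPoints(np.asarray(uv,float).reshape(-1,1,2),K(g),np.asarray(g["dist"],float)).reshape(-1,2)
    d=np.c_[p[:,0],-p[:,1],-np.ones(len(p))]
    E=np.asarray(g["extrinsics"]); return E[:3,3],d@E[:3,:3].T
def plane(g,uv,z):
    c,d=rays(g,uv); return c+d*((z-c[2])/d[:,2])[:,None]
def cloud(g):
    h,w=g["depth"].shape; u,v=np.meshgrid(np.arange(w),np.arange(h))
    c,d=rays(g,np.stack([u,v],-1).reshape(-1,2)); P=c+d*np.asarray(g["depth"]).reshape(-1,1)
    return P.reshape(h,w,3)
def proj(g,P):
    E=np.linalg.inv(g["extrinsics"]); q=np.asarray(P,float).reshape(-1,3)@E[:3,:3].T+E[:3,3]
    q=q*[1,-1,-1]; return cv2.projectPoints(q,np.zeros(3),np.zeros(3),K(g),np.asarray(g["dist"],float))[0].reshape(-1,2)
def snap(n,tag):
    g=get_image(n); cv2.imwrite(f"pics/{tag}.png",g["color"][:,:,::-1]); np.savez(f"pics/{tag}.npz",**g); return g
def load(tag): return dict(np.load(f"pics/{tag}.npz"))
def to(x,y,z,yaw=None):
    """needed tool-frame move: rotation vec (tool), shift (tool); yaw = world angle of the jaw (x) axis, tool down"""
    s=observe(); A=R.from_rotvec(s["eef_rot"]); ax=A.as_matrix()[:,0]
    cur=np.arctan2(ax[1],ax[0])
    if yaw is None: yaw=cur
    else: yaw=cur+(yaw-cur+np.pi/2)%np.pi-np.pi/2
    T=np.array([[np.cos(yaw),np.sin(yaw),0],[np.sin(yaw),-np.cos(yaw),0],[0,0,-1.]])
    rv=(A.inv()*R.from_matrix(T)).as_rotvec()
    sh=A.inv().apply(np.array([x,y,z])-s["position"])
    print("t",round(s["clock"],2),"pos",s["position"].round(1),"yaw",round(cur,3),"q7",s["joint_positions"].round(2),"grip",round(s["grip_width"],3),"F",s["ft_force"].round(1))
    print("  rot",rv.round(3),"shift now-axes",sh.round(1),"shift in target axes",(T.T@(np.array([x,y,z])-s["position"])).round(1))
E
python3 - <<'E'
from h import *
g=load("top0"); c=cloud(g)
for n,(u,v) in dict(s40=(302,163),sA=(197,186),sB=(228,219),b1=(255,243),b2=(224,259),B1=(370,176),B2=(425,196),B3=(350,214),B4=(395,240)).items():
    p=c[v-16:v+17,u-16:u+17].reshape(-1,3); print(n,plane(g,[(u,v)],30).round(0), "max z",np.percentile(p[:,2],99).round(0), "med z", np.median(p[:,2]).round(1))
    q=p[p[:,2]>12]; print('   ext',np.ptp(q[:,0]).round(),np.ptp(q[:,1]).round(),'centre',((q.max(0)+q.min(0))/2).round(), len(q))
im=g["color"][150:275,180:450,::-1]; cv2.imwrite("pics/topc.png",cv2.resize(im,None,fx=2.95,fy=2.95,interpolation=cv2.INTER_CUBIC))
print(plane(g,[(274,222),(286,222),(298,222),(309,222)],50).round())
E
```

```text
s40 [[647.  43.  30.]] max z 62.0 med z 0.1
   ext 271.0 99.0 centre [531.  13. 729.] 92
sA [[558. 401.  30.]] max z 64.0 med z 0.6
   ext 187.0 470.0 centre [489. 198. 729.] 193
sB [[448. 289.  30.]] max z 63.0 med z 0.7
   ext 88.0 360.0 centre [439. 144. 729.] 173
b1 [[369. 194.  30.]] max z 64.0 med z 0.3
   ext 85.0 265.0 centre [382.  96. 729.] 135
b2 [[313. 296.  30.]] max z 63.0 med z 0.5
   ext 111.0 363.0 centre [340. 145. 729.] 182
B1 [[ 607. -191.   30.]] max z 29.0 med z 3.2
   ext 252.0 193.0 centre [ 522. -133.  728.] 260
B2 [[ 543. -378.   30.]] max z 27.0 med z 1.9
   ext 176.0 377.0 centre [ 484. -225.  729.] 187
B3 [[ 475. -125.   30.]] max z 28.0 med z 2.6
   ext 115.0 123.0 centre [453. -98. 728.] 228
B4 [[ 392. -278.   30.]] max z 29.0 med z 6.1
   ext 82.0 287.0 centre [ 388. -180.  728.] 338
[[441. 130.  50.]
 [442.  90.  50.]
 [443.  49.  50.]
 [444.  13.  50.]]
```

View pics/topc.png

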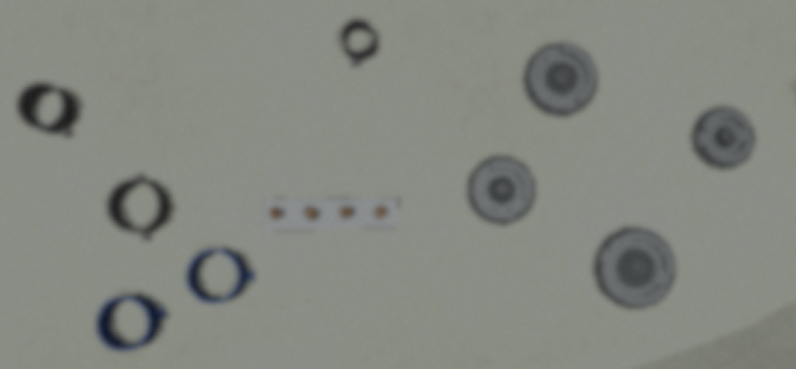

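Base sizes by diameter: (425,196) is 40, (350,214) is 47, (370,176) is 54 and (395,240) is 61. I'll move the wrist camera over the bases.

Request:
arm_command --targets "0 0 0 -28 -38 -14 1;0 0 0 -28 -38 -14 1;0 0 0 -28 -38 -14 1;0 0 0 -28 -38 -14 1;0 0 0 -28 -38 0 1;0 0 0 -28 -38 0 1;0 0 0 -28 -38 0 1;0 0 0 -28 -38 0 1"

```text
clock: 0.95
position: [451.3, -299.8, 271.6]
eef_rot: [2.59, -1.776, -0.006]
ft_force: [0.9, -0.5, 0.7]
grip_width: 0.998
```

Request:
arm_command --targets "0 0 -0.149 0 0 0 1;0 0 -0.149 0 0 0 1;0 0 -0.149 0 0 0 1;0 0 -0.149 0 0 0 1;0 0 -0.149 0 0 0 1;0 0 -0.149 0 0 0 1;0 0 -0.149 0 0 0 1;0 0 -0.149 0 0 0 1"

```text
clock: 1.75
position: [455.3, -290.4, 270.8]
eef_rot: [-3.138, -0.004, 0.007]
ft_force: [-0.1, -0.1, 0.1]
grip_width: 1.004
```

```bash
python3 -c "
from h import *
to(500,-228,230,0)"
```

```text
t 1.75 pos [ 455.3 -290.4  270.8] yaw 0.003 q7 [ 0.67  0.17 -0.25  1.83  0.05  1.15  0.41] grip 1.004 F [-0.1 -0.1  0.1]
  rot [-0.004  0.004  0.003] shift now-axes [ 45.  -62.1  40.8] shift in target axes [ 44.7 -62.4  40.8]
```

Request:
arm_command --targets "0 0 0 15 -21 13 1;0 0 0 15 -21 13 1;0 0 0 15 -21 13 1;0 0 0 0 0 0 1;0 0 0 0 0 0 1;0 0 0 0 0 0 1;0 0 0 0 0 0 1;0 0 0 0 0 0 1"

```text
clock: 2.55
position: [499.3, -227.7, 230.8]
eef_rot: [-3.139, -0.011, 0.008]
ft_force: [0.4, -0.7, -0.0]
grip_width: 0.996
```

```bash
python3 -c "
from h import *
to(500,-228,230,0)
g=snap('wrist','w1'); print(proj(g,[[607,-191,0],[543,-378,0],[475,-125,0],[392,-278,0]]).round())"
```

```text
t 2.55 pos [ 499.3 -227.7  230.8] yaw 0.007 q7 [ 0.57  0.23 -0.3   1.85  0.07  1.08  0.25] grip 0.996 F [ 0.4 -0.7 -0. ]
  rot [-0.003  0.005  0.007] shift now-axes [0.7 0.3 0.8] shift in target axes [0.7 0.3 0.8]
[[418. 138.]
 [355. 286.]
 [300.  75.]
 [232. 210.]]
```

View pics/w1.png

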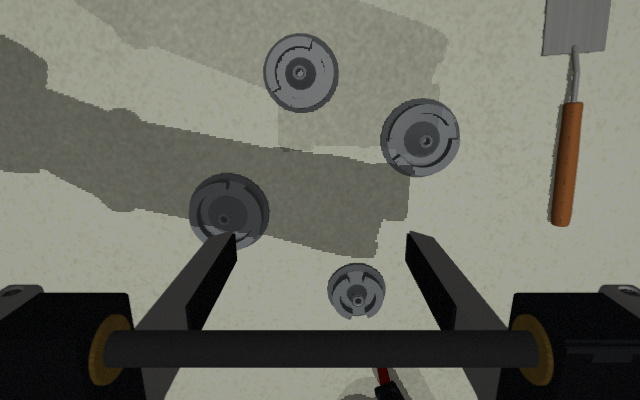

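Wrist view: base 47 is at (300,73), base 54 at (420,138), base 61 at (229,211, in shadow) and base 40 at (357,292). The notches are visible, so I'll measure centres and notch angles from the depth points.

```bash
cat >> h.py <<'E'
from scipy.optimize import least_squares
def ring(P2,r=None):
    f=lambda q:np.hypot(P2[:,0]-q[0],P2[:,1]-q[1])-(r if r else q[2])
    q=least_squares(f,[*P2.mean(0)]+([] if r else [30]),loss="soft_l1").x; return q
def base(C,xy,D):
    ri,ro=D/2+2,D/2+11; P=C.reshape(-1,3); c=np.array(xy,float)
    ok=np.hypot(*(P[:,:2]-c).T)<60; P=P[ok]
    for _ in range(6):
        d=np.hypot(*(P[:,:2]-c).T); m=(P[:,2]>19)&(P[:,2]<25)&(d>ri-4)&(d<ro+5)
        q=P[m,:2]; c=ring(q,(ri+ro)/2)
    a=np.arctan2(P[:,1]-c[1],P[:,0]-c[0]); d=np.hypot(*(P[:,:2]-c).T)
    top=m; an=(d>ri+1.5)&(d<ro-1.5)
    low=an&(P[:,2]<16)
    z=np.exp(2j*a[low]).mean(); yaw=np.angle(z)/2
    return c,np.median(P[m,2]),yaw,abs(z),low.sum(),np.percentile(d[m],[2,98]),a[low]
E
cat > b.py <<'E'
import sys
from h import *
tag=sys.argv[1]; g=load(tag); C=cloud(g)
for n,D,xy in [("40",40,(543,-378)),("47",47,(475,-125)),("54",54,(607,-191)),("61",61,(392,-278))]:
    u=proj(g,[[*xy,22]])[0]
    if not(20<u[0]<620 and 20<u[1]<330): continue
    c,z,y,s,k,pr,al=base(C,xy,D)
    h=proj(g,[[*c,28]])[0]
    # dark hole near cone tip
    gr=cv2.cvtColor(g["color"],cv2.COLOR_RGB2GRAY); u0,v0=h.round().astype(int); w=max(4,int(3.7/abs(C[v0,u0,2]-g["extrinsics"][2,3])*g["fx"])*2)
    print(n,"c",c.round(1),"ztop",z.round(1),"yaw",round(y,3),round(s,2),k,"r",pr.round(1),"axis@28 px",h.round(1), "ang hist",np.histogram(np.degrees(al),bins=np.arange(-180,181,15))[0])
E
python3 b.py w1
python3 -c "
from h import *
i=load('w1')['color'][30:330,180:480,::-1]; cv2.imwrite('pics/w1c.png',cv2.resize(i,(600,600),interpolation=cv2.INTER_CUBIC))"
```

```text
40 c [ 543.6 -382.3] ztop 21.3 yaw -1.454 0.91 128 r [22.1 30.9] axis@28 px [357.7 300.9] ang hist [ 0  0  0  0  0 15 20 13  0  0  0  0  0  0  0  0  5 23 26 26  0  0  0  0]
47 c [ 475.6 -123.6] ztop 21.3 yaw 0.882 0.94 200 r [25.6 34.4] axis@28 px [299.   72.1] ang hist [ 0  0 37 44 16  0  0  0  0  0  0  0  0  0 29 47 27  0  0  0  0  0  0  0]
54 c [ 608.3 -191. ] ztop 21.2 yaw 0.319 0.95 171 r [29.1 38. ] axis@28 px [425.9 140.9] ang hist [28 42 22  0  0  0  0  0  0  0  0  0 39 40  0  0  0  0  0  0  0  0  0  0]
61 c [ 389.2 -279.8] ztop 21.3 yaw 1.27 0.95 88 r [32.5 41.5] axis@28 px [223.3 219.1] ang hist [ 0  0  0  0  0  0  0  0  0  0  0  0  0  0  0  7 42 39  0  0  0  0  0  0]
```

View pics/w1c.png

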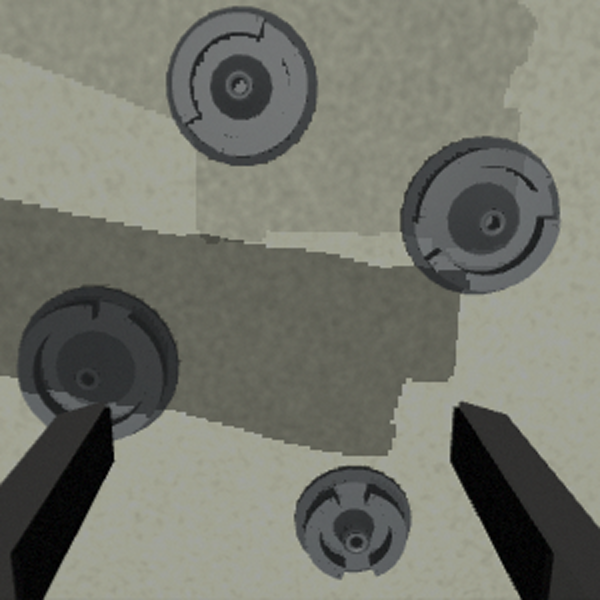

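The axis estimates match the visible socket holes to within 1 px. Next, the stand and sleeves: two views on the way.

Request:
arm_command --targets "0 0 0 5 -50 0 1;0 0 0 5 -50 0 1;0 0 0 5 -50 0 1;0 0 0 5 -50 0 1;0 0 0 5 -50 0 1;0 0 0 5 -50 0 1;0 0 0 5 -50 0 1;0 0 0 0 0 0 1"

```text
clock: 3.4
position: [534.1, 123.8, 233.8]
eef_rot: [-3.14, 0.008, -0.001]
ft_force: [-0.6, -0.5, 0.2]
grip_width: 1.004
```

```bash
python3 -c "
from h import *
to(530,290,300,0)
snap('wrist','w2')"
```

```text
t 3.4 pos [534.1 123.8 233.8] yaw -0.005 q7 [ 0.1   0.24 -0.52  1.85  0.13  1.08 -0.47] grip 1.004 F [-0.6 -0.5  0.2]
  rot [-0.002 -0.001 -0.005] shift now-axes [  -4.9 -166.3  -65.9] shift in target axes [  -4.1 -166.2  -66.2]
```

Request:
arm_command --targets "0 0 0 3 -45 -20 1;0 0 0 3 -45 -20 1;0 0 0 3 -45 -20 1;0 0 0 3 -45 -10 1;0 0 0 0 0 0 1;0 0 0 0 0 0 1;0 0 0 0 0 0 1;0 0 0 0 0 0 1"

```text
clock: 4.25
position: [551.8, 291.4, 304.0]
eef_rot: [3.137, -0.037, -0.0]
ft_force: [0.1, 0.5, 0.8]
grip_width: 0.998
```

```bash
python3 -c "
from h import *
to(530,290,300,0)
snap('wrist','w3')
a=load('w2')['color'];b=load('w3')['color']
cv2.imwrite('pics/w23.png',cv2.resize(np.vstack([a[:,:,::-1],b[:,:,::-1]]),(480,600),interpolation=cv2.INTER_AREA))"
```

```text
t 4.25 pos [551.8 291.4 304. ] yaw -0.024 q7 [-0.15  0.33 -0.57  1.59  0.19  1.28 -0.77] grip 0.998 F [0.1 0.5 0.8]
  rot [ 0.005  0.    -0.024] shift now-axes [-21.7   1.9   4. ] shift in target axes [-21.8   1.4   4. ]
```

View pics/w23.png

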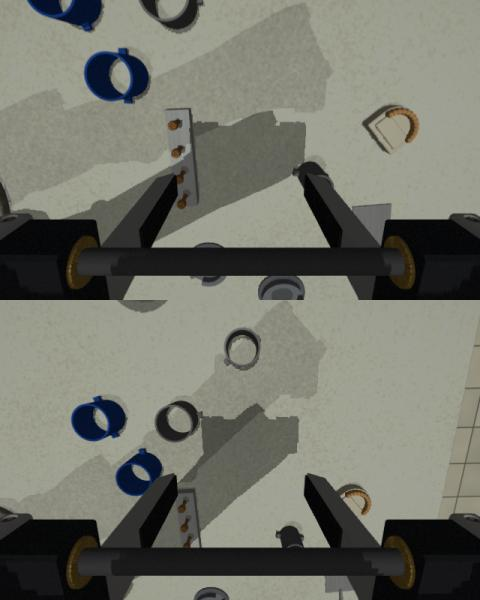

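Frame w2 (top half): the crowns stand at about (174,125), (176,152), (180,177) and (182,203) in the stand, and sleeve 40 at (313,168) is partly behind a finger. Frame w3 (bottom half): grey sleeves at (242,348) and (177,420), blue ones at (98,418) and (139,472). Measuring sizes and poses.

```bash
cat >> h.py <<'E'
def sleeve(C,xy):
    P=C.reshape(-1,3); P=P[np.hypot(*(P[:,:2]-np.array(xy)).T)<60]
    t=P[(P[:,2]>56)&(P[:,2]<63)]; q=ring(t[:,:2]); c=q[:2]; d=np.hypot(*(t[:,:2]-c).T)
    d2=np.hypot(*(P[:,:2]-c).T); ro=q[2]+1.5; l=P[(P[:,2]>7)&(P[:,2]<13.5)&(d2>ro+2.5)&(d2<ro+12)]
    a=np.arctan2(l[:,1]-c[1],l[:,0]-c[0]); z=np.exp(2j*a).mean() if len(a) else 0
    return c,2*q[2],np.median(t[:,2]),len(t),np.percentile(d,[3,97]),np.angle(z)/2,abs(z),len(a)
E
python3 - <<'E'
from h import *
for tag in("w2","w3"):
    C=cloud(load(tag))
    for n,xy in dict(s40=(647,43),A=(558,401),B=(448,289),blue1=(369,194),blue2=(313,296)).items():
        try:
            r=sleeve(C,xy); print(tag,n,"c",r[0].round(1),"Dmid",r[1].round(1),"z",r[2].round(1),r[3],"r",r[4].round(1),"lug yaw",round(float(r[5]),3),round(float(r[6]),2),r[7])
        except Exception as e: print(tag,n,"-")
    P=C.reshape(-1,3)
    m=(abs(P[:,0]-440)<40)&(P[:,1]>-30)&(P[:,1]<170)
    t=P[m&(P[:,2]>47)&(P[:,2]<54)]
    if len(t)>20:
        for y0 in(130,90,49,13):
            q=t[abs(t[:,1]-y0)<16,:]
            if len(q)>8: print("crown",q.mean(0).round(1),np.ptp(q,axis=0).round(1),len(q),cv2.minAreaRect(q[:,:2].astype(np.float32)))
    s=P[m&(P[:,2]>15)&(P[:,2]<20)]; print("stand",len(s),cv2.minAreaRect(s[:,:2].astype(np.float32)))
E
```

```text
w2 s40 c [643.5  46.6] Dmid 40.4 z 59.1 105 r [18.6 21.7] lug yaw -0.189 0.96 33
w2 A -
w2 B c [444.8 294.5] Dmid 57.7 z 59.1 368 r [27.2 30.3] lug yaw 0.052 1.0 23
w2 blue1 c [368.1 201.1] Dmid 58.0 z 59.1 847 r [27.3 30.9] lug yaw 1.561 0.98 120
w2 blue2 c [313.5 299.2] Dmid 58.4 z 59.2 397 r [27.3 30.8] lug yaw -1.265 0.98 66
crown [441.1 136.1  50. ] [11.  11.8  5.1] 119 ((440.9858093261719, 135.9218292236328), (11.82674503326416, 10.870780944824219), 83.97908020019531)
crown [442.5  96.6  49.9] [12.3 11.5  6.5] 114 ((442.3451232910156, 96.4640884399414), (11.604695320129395, 11.948809623718262), 25.033905029296875)
crown [445.3  56.7  49.8] [ 8.1 11.6  5.1] 74 ((445.6169738769531, 56.08318328857422), (7.871258735656738, 11.360875129699707), 3.1218345165252686)
crown [445.   16.7  49.9] [12.  12.2  5.6] 102 ((445.1464538574219, 16.43628692626953), (11.583219528198242, 12.232865333557129), 7.917040824890137)
stand 3298 ((442.3447570800781, 75.66207122802734), (36.873809814453125, 156.4290313720703), 1.9196724891662598)
w3 s40 c [645.   47.5] Dmid 38.4 z 58.6 77 r [16.7 20.7] lug y
[... 340 characters left out ...]
wn [440.6 137.   50. ] [10.9 12.6  5. ] 66 ((440.56695556640625, 136.80508422851562), (10.628396987915039, 11.443046569824219), 46.51439666748047)
crown [442.5  97.   50. ] [10.9 11.7  5.7] 67 ((442.552734375, 96.42193603515625), (10.8575439453125, 11.692451477050781), 1.3345844745635986)
crown [443.9  60.2  49.3] [10.7  6.   4.6] 31 ((443.8707275390625, 60.07882308959961), (4.648455619812012, 10.833813667297363), 78.50839233398438)
stand 1461 ((441.6974182128906, 93.26958465576172), (36.86579513549805, 122.11888885498047), 1.8129656314849854)h.py:35: RuntimeWarning: Mean of empty slice.
  q=least_squares(f,[*P2.mean(0)]+([] if r else [30]),loss="soft_l1").x; return q
  ret = um.true_divide(
```

Sizes by diameter: A is 54 mm at (556,406), B is 61 mm at (445,295), and the small one is 40 mm at (645,47). There is no 47 sleeve. I'll start with the patterns and take a close look above the stand.

Request:
arm_command --targets "0 0 -0.03 -18.5 35 26 0.4;0 0 -0.03 -18.5 35 26 0.4;0 0 0 -18.5 35 26 0.4;0 0 0 -18.5 35 26 0.4;0 0 0 -18.5 35 26 0.4;0 0 0 -18.5 35 26 0.4;0 0 0 0 0 0 0.4;0 0 0 0 0 0 0.4"

```text
clock: 5.1
position: [439.3, 63.5, 142.8]
eef_rot: [3.136, 0.041, 0.001]
ft_force: [0.3, 1.0, 0.3]
grip_width: 0.405
```

Run:
```python
from h import *
to(442,80,150,0.035)
g=snap('wrist','w4'); C=cloud(g); P=C.reshape(-1,3)
m=(abs(P[:,0]-440)<20)&(P[:,1]>-10)&(P[:,1]<170)
t=P[m&(P[:,2]>42)&(P[:,2]<54)]; tt=t[t[:,2]>48]
for y0 in(136,96,56,16):
    q=tt[abs(tt[:,1]-y0)<14,:]
    if len(q)>8: print("crown",q.mean(0).round(1),((q.max(0)+q.min(0))/2).round(1),np.ptp(q,axis=0).round(1),len(q),np.percentile(q[:,2],99))
s=P[m&(P[:,2]>15)&(P[:,2]<20)]; print("stand",len(s),cv2.minAreaRect(s[:,:2].astype(np.float32)))
u=proj(g,[[442,136,50],[445,16,50]]).astype(int); print(u)
a=max(0,u[:,0].min()-60);b=max(0,u[:,1].min()-40)
i=g["color"][b:b+240,a:a+180,::-1]; cv2.imwrite('pics/w4c.png',cv2.resize(i,None,fx=2.5,fy=2.5,interpolation=cv2.INTER_CUBIC))
```

```text
t 5.1 pos [439.3  63.5 142.8] yaw 0.026 q7 [ 0.18  0.18 -0.52  2.15  0.12  0.84 -0.38] grip 0.405 F [0.3 1.  0.3]
  rot [ 0.005 -0.    -0.009] shift now-axes [  3.2 -16.4  -7.3] shift in target axes [  3.3 -16.4  -7.2]
crown [440.4 135.7  50.1] [440.3 135.6  50.5] [11.6 12.   4.7] 234 52.44073728928407
crown [441.8  96.1  50.2] [441.8  95.7  50.2] [11.4 12.5  4.4] 203 52.14179821622462
crown [443.1  56.3  50.1] [443.   56.1  50.4] [11.8 11.8  4.8] 182 52.271998029083676
crown [444.6  16.5  50. ] [444.6  16.3  50. ] [11.5 11.7  3.9] 163 51.85761451656663
stand 6321 ((442.2696533203125, 75.41255950927734), (35.980716705322266, 156.24855041503906), 1.686561107635498)
[[327 107]
 [326 258]]
```

View pics/w4c.png

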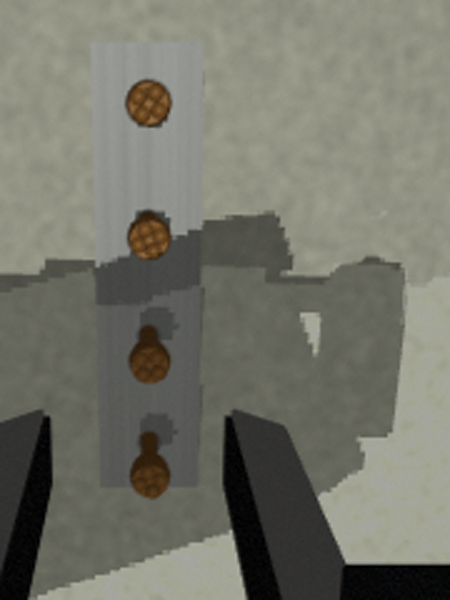

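The crowns are round and reddish-brown in the stand, with the fourth nearest the bases. I'll take pattern 4 first, at (444.5,16.3).

Request:
arm_command --targets "0 0 -0.009 2 24 20 0.4;0 0 0 2 23 20 0.4;0 0 0 0 0 20 0.4;0 0 0 0 0 0 0.4;0 0 0 0 0 0 0.4;0 0 0 0 0 0 0.4;0 0 0 0 0 0 0.4;0 0 0 0 0 0 0.4"

```text
clock: 5.95
position: [452.2, 20.3, 87.8]
eef_rot: [3.137, 0.065, 0.018]
ft_force: [0.6, 1.1, -1.1]
grip_width: 0.402
```

```bash
python3 -c "
from h import *
to(444.5,16.2,36,0.031)"
```

```text
t 5.95 pos [452.2  20.3  87.8] yaw 0.041 q7 [ 0.22  0.27 -0.47  2.19  0.19  0.71 -0.33] grip 0.402 F [ 0.6  1.1 -1.1]
  rot [ 0.004 -0.011  0.01 ] shift now-axes [-8.4  3.6 51.7] shift in target axes [-7.8  3.9 51.8]
```

Request:
arm_command --targets "0.004 -0.011 0.01 -8.4 3.6 0 0.4;0 0 0 0 0 0 0.4;0 0 0 0 0 10 0.4;0 0 0 0 0 10 0.4;0 0 0 0 0 0 0.4;0 0 0 0 0 0 0.4;0 0 0 0 0 0 0.4;0 0 0 0 0 0 0.4"

```text
clock: 6.75
position: [443.1, 16.3, 66.2]
eef_rot: [-3.141, -0.048, 0.001]
ft_force: [0.5, 0.5, 0.1]
grip_width: 0.402
```

```bash
python3 -c "
from h import *
to(444.5,16.2,36,0.031)"
```

```text
t 6.75 pos [443.1  16.3  66.2] yaw 0.031 q7 [ 0.22  0.3  -0.45  2.22  0.21  0.66 -0.35] grip 0.402 F [0.5 0.5 0.1]
  rot [-0.001  0.001 -0.   ] shift now-axes [ 1.4  0.1 30.2] shift in target axes [ 1.4  0.1 30.2]
```

Request:
arm_command --targets "0 0 0 0.7 0 10 0.4;0 0 0 0.7 0 10 0.4;0 0 0 0 0 10 0.4;0 0 0 0 0 0 0.4;0 0 0 0 0 0 0;0 0 0 0 0 0 0;0 0 0 0 0 0 0;0 0 0 0 0 0 0" --grip_force 15

```text
clock: 7.55
position: [444.7, 16.5, 33.5]
eef_rot: [-3.14, -0.049, 0.001]
ft_force: [0.4, 0.7, 1.0]
grip_width: 0.154
```

```bash
python3 -c "
from h import *
to(444.5,16.2,36,0.031)"
```

```text
t 7.55 pos [444.7  16.5  33.5] yaw 0.031 q7 [ 0.19  0.36 -0.43  2.23  0.26  0.59 -0.4 ] grip 0.154 F [0.4 0.7 1. ]
  rot [-0.001  0.001 -0.   ] shift now-axes [-0.2  0.3 -2.5] shift in target axes [-0.2  0.3 -2.5]
```

Request:
arm_command --targets "0 0 0 0 0 -10 0;0 0 0 0 0 -15 0;0 0 0 0 0 -20 0;0 0 0 0 0 -25 0;0 0 0 0 0 -5 0;0 0 0 20 28 0 0;0 0 0 25 34 0 0;0 0 0 25 34 0 0"

```text
clock: 8.35
position: [518.4, -75.6, 116.7]
eef_rot: [-3.141, -0.062, -0.005]
ft_force: [0.2, 1.3, -0.6]
grip_width: 0.154
```

Request:
arm_command --targets "0 0 0 25 34 0 0;0 0 0 25 34 0 0;0 0 0 25 34 0 0;0 0 0 12 15 0 0;0 0 0 0 0 0 0;0 0 0 0 0 0 0;0 0 0 0 0 0 0;0 0 0 0 0 0 0"

```text
clock: 9.15
position: [612.8, -198.1, 116.3]
eef_rot: [3.141, 0.055, 0.004]
ft_force: [-0.1, 0.4, 0.0]
grip_width: 0.151
```

```bash
python3 - <<'E'
from h import *
to(608.3,-191,100,0.031)
g=snap('wrist','w5'); C=cloud(g); p=observe()["position"]
P=C.reshape(-1,3); q=P[(np.hypot(*(P[:,:2]-p[:2]).T)<14)&(P[:,2]>p[2]-45)&(P[:,2]<p[2]+25)]
print(len(q)); 
cv2.imwrite('pics/w5c.png',cv2.resize(g["color"][100:340,180:480,::-1],(750,600),interpolation=cv2.INTER_CUBIC))
print(proj(g,[p,p+[0,0,11],p-[0,0,30]]))
E
python3 b.py w5
```

```text
t 9.15 pos [ 612.8 -198.1  116.3] yaw 0.035 q7 [ 0.47  0.5  -0.35  1.75  0.2   0.93  0.08] grip 0.151 F [-0.1  0.4  0. ]
  rot [ 0.    -0.003  0.004] shift now-axes [-4.3 -7.2 16.3] shift in target axes [-4.3 -7.2 16.3]
1464
[[321.29921523 256.04058269]
 [321.39090586 265.82573358]
 [321.09564292 234.31584938]]
47 c [ 476.1 -123.5] ztop 21.3 yaw 0.88 0.89 398 r [25.5 34.4] axis@28 px [130.2  97.9] ang hist [ 3  3 85 68  2  0  0  0  0  0  0  0  0  0 41 94 95  0  0  0  0  0  2  5]
54 c [ 608.7 -190.5] ztop 21.3 yaw 0.317 0.95 288 r [28.9 37.9] axis@28 px [315.7 195.9] ang hist [25 74 35  0  0  0  0  0  0  0  0  0 83 71  0  0  0  0  0  0  0  0  0  0]
61 c [ 390.2 -279.6] ztop 21.4 yaw 0.977 0.57 439 r [32.1 41.7] axis@28 px [ 47. 291.] ang hist [ 5  0  0  2 55 17  4  0  0  0  0 20 36 52 46 25 71 97  0  0  0  0  2  7]
```

View pics/w5c.png

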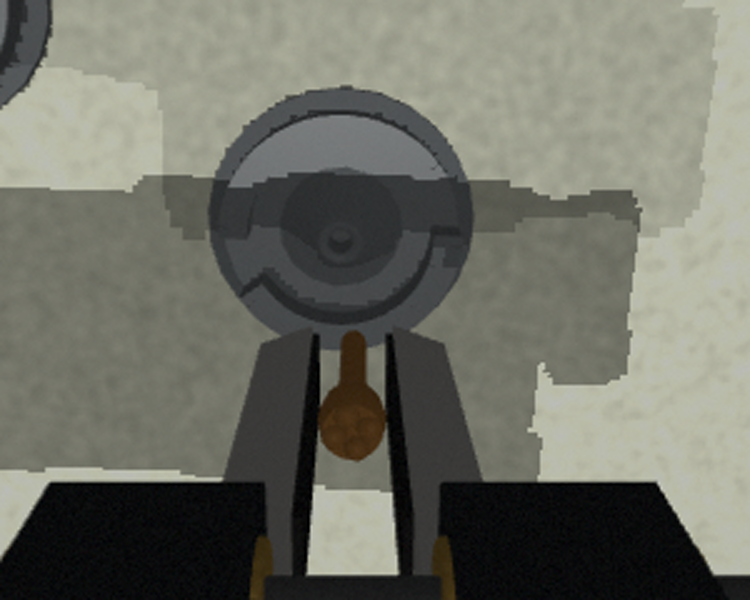

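The view shows the held pattern with its rod foot at crop (352,340) and the socket at crop (340,240). I'll measure the rod against the tool in the same picture.

```bash
cat >> h.py <<'E'
def rod(g,p=None):
    """offset of held rod from the TCP axis: rod points' surface -> axis by 3mm push-back"""
    p=observe()["position"] if p is None else p
    h=cv2.cvtColor(g["color"],cv2.COLOR_RGB2HSV); m=(h[...,0]<18)&(h[...,1]>110)
    C=cloud(g); k=m&(np.hypot(C[...,0]-p[0],C[...,1]-p[1])<18)&(C[...,2]<p[2]+22)
    P=C[k]; cam=g["extrinsics"][:3,3]
    out=[]
    for z0,z1 in((-30,-22),(-22,-14),(-14,-6)):
        q=P[(P[:,2]-p[2]>z0)&(P[:,2]-p[2]<z1),:2]
        if len(q)>8: out.append((z0,len(q),(ring(q,3.0)-p[:2]).round(2)))
    print("foot z rel",np.percentile(P[:,2]-p[2],1).round(1),"top z rel",(P[:,2]-p[2]).max().round(1)); print("rod offsets",*out)
E
python3 - <<'E'
from h import *
g=load('w5'); rod(g)
gr=cv2.cvtColor(g["color"],cv2.COLOR_RGB2GRAY).astype(float)
u,v=316,196; w=gr[v-4:v+5,u-5:u+6]; print(w.astype(int))
E
```

```text
foot z rel -26.5 top z rel 19.2
rod offsets (-30, 35, array([-0.07, -0.98])) (-22, 50, array([-0.21, -0.85])) (-14, 56, array([-0.22, -0.88]))
[[54 51 50 54 54 52 53 50 48 51 53]
 [53 51 54 55 56 55 57 55 50 49 51]
 [50 48 55 57 56 56 55 55 55 48 50]
 [47 39 51 54 53 53 53 55 48 45 49]
 [46 40 40 43 51 50 48 40 39 42 49]
 [43 42 39 37 38 39 38 40 40 39 47]
 [47 41 41 40 42 40 40 38 38 43 52]
 [52 45 40 41 40 39 38 39 41 49 51]
 [55 53 45 41 40 39 37 44 49 52 53]]
```

Run:
```python
from h import *
g=load('w5')
gr=cv2.cvtColor(g["color"],cv2.COLOR_RGB2GRAY).astype(int); C=cloud(g)
print("col",list(zip(range(184,212),gr[184:212,316],C[184:212,316,2].round().astype(int),C[184:212,316,1].round(1))))
print("row",list(zip(range(306,328),gr[196,306:328],C[196,306:328,2].round().astype(int),C[196,306:328,0].round(1))))
```

```text
col [(184, np.int64(48), np.int64(24), np.float64(-182.2)), (185, np.int64(50), np.int64(27), np.float64(-182.3)), (186, np.int64(48), np.int64(27), np.float64(-183.1)), (187, np.int64(50), np.int64(27), np.float64(-183.9)), (188, np.int64(50), np.int64(27), np.float64(-184.5)), (189, np.int64(54), np.int64(27), np.float64(-185.4)), (190, np.int64(53), np.int64(27), np.float64(-186.1)), (191, np.int64(49), np.int64(27), np.float64(-187.0)), (192, np.int64(52), np.int64(14), np.float64(-191.3)), (193, np.int64(55), np.int64(14), np.float64(-192.2)), (194, np.int64(56), np.int64(14), np.float64(-193.0)), (195, np.int64(53), np.int64(14), np.float64(-193.7)), (196, np.int64(50), np.int64(14), np.float64(-194.5)), (197, np.int64(39), np.int64(16), np.float64(-194.7)), (198, np.int64(40), np.int64(17), np.float64(-195.4)), (199, np.int64(39), np.int64(21), np.float64(-195.1)), (200, np.int64(39), np.int64(25), np.float64(-194.7)), (201, np.int64(47), np.int64(25), np.float64(-195.3)), (202, np.int64(58), np.int64(26), np.float64(-195.9)), (203, np.int64(60), np.int64(27), np.float64(-196.
[... 937 characters left out ...]
315, np.int64(51), np.int64(14), np.float64(608.1)), (316, np.int64(50), np.int64(14), np.float64(608.9)), (317, np.int64(48), np.int64(13), np.float64(609.7)), (318, np.int64(40), np.int64(15), np.float64(610.5)), (319, np.int64(39), np.int64(17), np.float64(611.3)), (320, np.int64(42), np.int64(21), np.float64(612.0)), (321, np.int64(49), np.int64(27), np.float64(612.7)), (322, np.int64(51), np.int64(27), np.float64(613.5)), (323, np.int64(53), np.int64(26), np.float64(614.3)), (324, np.int64(52), np.int64(27), np.float64(615.0)), (325, np.int64(50), np.int64(27), np.float64(615.8)), (326, np.int64(50), np.int64(27), np.float64(616.5)), (327, np.int64(48), np.int64(25), np.float64(617.4))]
```

Socket by its rim edges: (608.8,-191.0). The rod sits (-0.2,-0.9) from the TCP, so the TCP target is (609.0,-190.1).

Request:
arm_command --targets "0 -0.003 0.004 -3.5 -8.1 0 0;0 0 0 0 0 0 0;0 0 0 0 0 15 0;0 0 0 0 0 15 0;0 0 0 0 0 15 0;0 0 0 0 0 0 0;0 0 0 0 0 0 0;0 0 0 0 0 0 0"

```text
clock: 10.0
position: [607.4, -187.2, 66.6]
eef_rot: [-3.141, -0.053, 0.004]
ft_force: [1.3, 0.3, 0.4]
grip_width: 0.156
```

```bash
python3 -c "
from h import *
to(609,-190.1,44.5,0.031)
rod(snap('wrist','w6'))"
```

```text
t 10.0 pos [ 607.4 -187.2   66.6] yaw 0.034 q7 [ 0.45  0.55 -0.33  1.8   0.23  0.84  0.04] grip 0.156 F [1.3 0.3 0.4]
  rot [-0.     0.002  0.003] shift now-axes [ 1.5  3.  22.1] shift in target axes [ 1.5  2.9 22.1]
foot z rel -27.3 top z rel 20.8
rod offsets (-30, 39, array([-0.3 , -0.81])) (-22, 51, array([-0.46, -0.78])) (-14, 60, array([-0.39, -0.8 ]))
```

Request:
arm_command --targets "0 0 0 1.6 2.9 0 0;0 0 0 0 0 0 0;0 0 0 0 0 0 0;0 0 0 0 0 0 0;0 0 0 0 0 0 0;0 0 0 0 0 0 0;0 0 0 0 0 0 0;0 0 0 0 0 0 0"

```text
clock: 10.85
position: [610.4, -190.9, 68.6]
eef_rot: [3.141, 0.052, 0.001]
ft_force: [-1.0, 0.0, -0.3]
grip_width: 0.15
```

```bash
python3 -c "
from h import *
to(609,-190.1,44.5,0.031);to(609,-190.1,44.5,0.031)
rod(snap('wrist','w7'));to(609,-190.1,44.5,0.031)"
```

```text
t 10.85 pos [ 610.4 -190.9   68.6] yaw 0.033 q7 [ 0.45  0.55 -0.33  1.79  0.23  0.84  0.04] grip 0.15 F [-1.   0.  -0.3]
  rot [ 0.001 -0.001  0.002] shift now-axes [-1.4 -0.8 24.1] shift in target axes [-1.4 -0.8 24.1]
t 10.85 pos [ 610.4 -190.9   68.6] yaw 0.033 q7 [ 0.45  0.55 -0.33  1.79  0.23  0.84  0.04] grip 0.15 F [-1.   0.  -0.3]
  rot [ 0.001 -0.001  0.002] shift now-axes [-1.4 -0.8 24.1] shift in target axes [-1.4 -0.8 24.1]
foot z rel -26.8 top z rel 20.7
rod offsets (-30, 34, array([-0.03, -0.81])) (-22, 56, array([-0.13, -0.81])) (-14, 59, array([-0.17, -0.85]))
t 10.9 pos [ 610.4 -190.8   68.5] yaw 0.033 q7 [ 0.45  0.55 -0.33  1.79  0.23  0.84  0.04] grip 0.158 F [ 0.4 -0.3 -0.2]
  rot [ 0.001 -0.001  0.002] shift now-axes [-1.3 -0.8 24. ] shift in target axes [-1.3 -0.7 24. ]
```

Request:
arm_command --targets "0 0 0 -0.6 -0.4 2 0;0 0 0 -0.6 -0.4 2 0;0 0 0 0 0 2 0;0 0 0 0 0 1 0;0 0 0 0 0 0 0;0 0 0 0 0 0 0;0 0 0 0 0 0 0;0 0 0 0 0 0 0"

```text
clock: 11.7
position: [608.9, -189.9, 60.7]
eef_rot: [3.141, 0.052, 0.0]
ft_force: [-0.3, -0.3, -0.6]
grip_width: 0.156
```

```bash
python3 -c "
from h import *
to(609,-190.1,44.5,0.031)
rod(snap('wrist','w8'))
g=load('w8');cv2.imwrite('pics/w8c.png',cv2.resize(g['color'][140:300,230:410,::-1],None,fx=3.5,fy=3.5,interpolation=cv2.INTER_CUBIC))"
```

```text
t 11.7 pos [ 608.9 -189.9   60.7] yaw 0.033 q7 [ 0.45  0.56 -0.33  1.8   0.24  0.83  0.04] grip 0.156 F [-0.3 -0.3 -0.6]
  rot [ 0.    -0.     0.002] shift now-axes [ 0.1  0.2 16.2] shift in target axes [ 0.1  0.2 16.2]
foot z rel -26.7 top z rel 19.9
rod offsets (-30, 40, array([-0.21, -0.84])) (-22, 52, array([-0.27, -0.78])) (-14, 59, array([-0.26, -0.89]))
```

View pics/w8c.png

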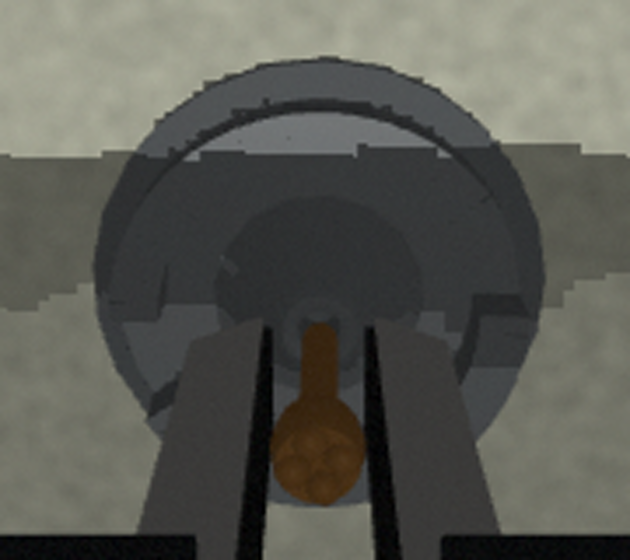

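The rod foot stands right over the socket ring at crop (320,320). Descending.

Request:
arm_command --targets "0 0 0 0 0 2 0;0 0 0 0 0 2 0;0 0 0 0 0 2 0;0 0 0 0 0 2 0;0 0 0 0 0 1 0;0 0 0 0 0 1 0;0 0 0 0 0 1 0;0 0 0 0 0 0 0"

```text
clock: 12.55
position: [608.9, -189.9, 48.5]
eef_rot: [3.141, 0.052, 0.0]
ft_force: [-1.2, -0.8, 0.2]
grip_width: 0.153
```

Request:
arm_command --targets "0 0 0 0 0 1 0;0 0 0 0 0 1 0;0 0 0 0 0 1 0;0 0 0 0 0 1 0;0 0 0 0 0 0 0;0 0 0 0 0 0 0;0 0 0 0 0 0 0.4;0 0 0 0 0 0 0.4"

```text
clock: 13.35
position: [609.0, -190.0, 44.4]
eef_rot: [3.141, 0.052, 0.001]
ft_force: [-0.2, 0.0, 0.4]
grip_width: 0.289
```

```bash
python3 -c "
from h import *
to(609,-190.1,44.5,0.031)"
```

```text
t 13.35 pos [ 609.  -190.    44.4] yaw 0.033 q7 [ 0.45  0.58 -0.33  1.8   0.25  0.8   0.03] grip 0.289 F [-0.2  0.   0.4]
  rot [ 0.001 -0.     0.002] shift now-axes [ 0.   0.1 -0.1] shift in target axes [ 0.   0.1 -0.1]
```

Request:
arm_command --targets "0 0 0 0 0 -5 0.4;0 0 0 0 0 -20 0.4;0 0 0 0 0 -25 0.4;0 0 0 0 0 -25 0.4;0 0 0 0 0 -10 0.4;0 0 0 0 0 0 0.4;0 0 0 0 0 0 0.4;0 0 0 0 0 0 0.4"

```text
clock: 14.15
position: [608.0, -189.7, 131.9]
eef_rot: [-3.141, -0.052, 0.002]
ft_force: [0.5, 0.4, -0.3]
grip_width: 0.4
```

```bash
cat >> h.py <<'E'
def crown(g,xy):
    C=cloud(g); h=cv2.cvtColor(g["color"],cv2.COLOR_RGB2HSV); m=(h[...,0]<18)&(h[...,1]>110)&(np.hypot(C[...,0]-xy[0],C[...,1]-xy[1])<15)
    P=C[m]; zt=np.percentile(P[:,2],98); q=P[P[:,2]>zt-4]; print("crown top",zt.round(1),"mean",q.mean(0).round(1),"mid",((q.max(0)+q.min(0))/2).round(1),len(P))
E
python3 -c "
from h import *
to(443.1,56.2,110,0.031)
g=snap('wrist','w9');crown(g,(608.8,-191))"; python3 b.py w9
```

```text
t 14.15 pos [ 608.  -189.7  131.9] yaw 0.033 q7 [ 0.47  0.47 -0.35  1.75  0.19  0.95  0.07] grip 0.4 F [ 0.5  0.4 -0.3]
  rot [-0.     0.001  0.002] shift now-axes [-156.6 -251.2   22.1] shift in target axes [-157.2 -250.8   21.9]
crown top 63.1 mean [ 608.5 -190.1   61.2] mid [ 608.7 -190.1   61.4] 302
47 c [ 475.9 -123.4] ztop 21.3 yaw 0.894 0.93 330 r [25.5 34.6] axis@28 px [149.  109.8] ang hist [ 0  0 68 61  2  0  0  0  0  0  0  0  0  0 40 79 79  0  0  0  0  0  0  1]
54 c [ 608.6 -190.9] ztop 21.3 yaw 0.315 0.95 257 r [29.  37.9] axis@28 px [321.8 201.3] ang hist [24 65 30  0  0  0  0  0  0  0  0  0 75 63  0  0  0  0  0  0  0  0  0  0]
61 c [ 390.  -279.5] ztop 21.4 yaw 0.937 0.63 456 r [31.8 41.5] axis@28 px [ 68.8 290. ] ang hist [15 20 13 26 57 17  1  1  0  0  1 12 27 45 36 36 66 81  0  0  0  0  0  2]
```

Request:
arm_command --targets "0 0 0 -22.5 -36 0 0.4;0 0 0 -22.5 -36 0 0.4;0 0 0 -22.5 -36 0 0.4;0 0 0 -22.5 -36 0 0.4;0 0 0 -22.5 -36 0 0.4;0 0 0 -22.5 -36 0 0.4;0 0 0 -22.5 -36 0 0.4;0 0 0 0 0 0 0.4"

```text
clock: 15.0
position: [432.5, 64.1, 125.4]
eef_rot: [-3.14, -0.048, 0.017]
ft_force: [0.8, -0.4, -0.1]
grip_width: 0.401
```

```bash
python3 -c "
from h import *
to(443.1,56.2,36,0.031)
g=snap('wrist','w10');crown(g,(443.1,56.2))"
```

```text
t 15.0 pos [432.5  64.1 125.4] yaw 0.031 q7 [ 0.18  0.2  -0.52  2.17  0.13  0.81 -0.39] grip 0.401 F [ 0.8 -0.4 -0.1]
  rot [-0.001  0.011 -0.   ] shift now-axes [11.3  8.3 89.3] shift in target axes [10.3  8.2 89.4]
crown top 164.2 mean [451.5  64.8 171. ] mid [451.5  64.2 172.5] 300
```

Pattern 4 is seated, with its crown top at 62. Pattern 3's hole centre, worked out from the stand, is (442.9,55.4).

Request:
arm_command --targets "0 0.011 0 5.5 4.5 15 0.4;0 0 0 4.5 4.2 15 0.4;0 0 0 0 0 15 0.4;0 0 0 0 0 10 0.4;0 0 0 0 0 5 0.4;0 0 0 0 0 0 0.4;0 0 0 0 0 0 0.4;0 0 0 0 0 0 0.4"

```text
clock: 15.85
position: [446.1, 50.2, 61.8]
eef_rot: [-3.141, -0.04, 0.0]
ft_force: [-0.9, -0.1, 0.9]
grip_width: 0.402
```

```bash
python3 -c "
from h import *
to(442.9,55.4,35,0.031)"
```

```text
t 15.85 pos [446.1  50.2  61.8] yaw 0.026 q7 [ 0.16  0.32 -0.47  2.21  0.23  0.66 -0.45] grip 0.402 F [-0.9 -0.1  0.9]
  rot [-0.     0.    -0.005] shift now-axes [-3.1 -5.3 26.9] shift in target axes [-3.1 -5.3 26.8]
```

Request:
arm_command --targets "0 0 -0.005 -1.6 -2.6 5 0.4;0 0 0 -1.5 -2.6 5 0.4;0 0 0 0 0 5 0.4;0 0 0 0 0 5 0.4;0 0 0 0 0 0 0.4;0 0 0 0 0 0 0.4;0 0 0 0 0 0 0.4;0 0 0 0 0 0 0.4"

```text
clock: 16.65
position: [443.2, 56.0, 41.0]
eef_rot: [-3.141, -0.05, -0.002]
ft_force: [0.9, 1.0, 0.2]
grip_width: 0.399
```

```bash
python3 -c "
from h import *
to(442.9,55.4,35,0.031)"
```

```text
t 16.65 pos [443.2  56.   41. ] yaw 0.032 q7 [ 0.13  0.35 -0.46  2.23  0.27  0.61 -0.49] grip 0.399 F [0.9 1.  0.2]
  rot [-0.    -0.001  0.001] shift now-axes [-0.3  0.6  6. ] shift in target axes [-0.3  0.6  6. ]
```

Request:
arm_command --targets "0 0 0 -0.2 0.5 4 0.4;0 0 0 0 0 2 0.4;0 0 0 0 0 0 0.4;0 0 0 0 0 0 0;0 0 0 0 0 0 0;0 0 0 0 0 0 0;0 0 0 0 0 0 0;0 0 0 0 0 0 0"

```text
clock: 17.45
position: [443.3, 55.4, 34.8]
eef_rot: [-3.141, -0.049, -0.003]
ft_force: [-0.2, 0.2, -0.7]
grip_width: 0.148
```

Request:
arm_command --targets "0 0 0 0 0 -5 0;0 0 0 0 0 -15 0;0 0 0 0 0 -20 0;0 0 0 0 0 -20 0;0 0 0 0 0 -10 0;0 0 0 -6 30 0 0;0 0 0 -8 40 0 0;0 0 0 -8 40 0 0"

```text
clock: 18.25
position: [425.6, -53.2, 109.3]
eef_rot: [-3.139, -0.064, -0.007]
ft_force: [0.8, 0.2, 0.1]
grip_width: 0.147
```

Request:
arm_command --targets "0 0 0 -8 40 0 0;0 0 0 -8 40 0 0;0 0 0 -8 40 0 0;0 0 0 -8 40 0 0;0 0 0 -6 30 0 0;0 0 0 -4 10 0 0;0 0 0 0 0 0 0;0 0 0 0 0 0 0"

```text
clock: 19.05
position: [387.5, -266.6, 109.2]
eef_rot: [-3.14, -0.055, -0.009]
ft_force: [-0.3, 0.3, -0.2]
grip_width: 0.148
```

```bash
cat >> h.py <<'E'
def hole(g,xy):
    """socket mouth centre: low points (inside the hole) edge-limited by the cone rim, along row and column"""
    C=cloud(g); u,v=proj(g,[[*xy,27]])[0].round().astype(int)
    rim=plane(g,[(a,b) for b in range(v-12,v+13) for a in range(u-12,u+13)],27.3).reshape(25,25,3)
    z=C[v-12:v+13,u-12:u+13,2]; m=z<24.5; n,l,st,ce=cv2.connectedComponentsWithStats(m.astype(np.uint8))
    k=l[12,12]; mm=l==k
    if k==0 : print("centre not hole"); 
    q=rim[mm]; print("hole mid",((q.max(0)+q.min(0))/2)[:2].round(1),"ext",np.ptp(q,axis=0)[:2].round(1),mm.sum())
E
python3 -c "
from h import *
to(390,-279.6,100,0.031)
g=snap('wrist','w11');rod(g);hole(g,(390,-279.6))
hole(load('w5'),(608.8,-191))"; python3 b.py w11
```

```text
t 19.05 pos [ 387.5 -266.6  109.2] yaw 0.035 q7 [ 0.73  0.25 -0.29  2.14  0.1   0.76  0.41] grip 0.148 F [-0.3  0.3 -0.2]
  rot [-0.001 -0.006  0.004] shift now-axes [ 2.  13.1  9.2] shift in target axes [ 2.1 13.1  9.2]
foot z rel -27.5 top z rel 17.9
rod offsets (-30, 39, array([-0.16,  0.02])) (-22, 54, array([-0.26, -0.  ])) (-14, 54, array([-0.34,  0.13]))
hole mid [ 389.  -279.5] ext [6.1 5.7] 57
hole mid [ 608.9 -190.4] ext [6.2 5.6] 59
61 c [ 389.  -279.9] ztop 21.3 yaw 1.223 0.95 188 r [32.5 41.3] axis@28 px [321.9 225.3] ang hist [ 0  0  0  0  2  0  0  0  0  0  0  0  0  0  0 33 92 55  6  0  0  0  0  0]
```

Request:
arm_command --targets "0 -0.006 0.004 0.7 6.7 12 0;0 0 0 0.6 6.7 12 0;0 0 0 0 0 10 0;0 0 0 0 0 6 0;0 0 0 0 0 3 0;0 0 0 0 0 0 0;0 0 0 0 0 0 0;0 0 0 0 0 0 0"

```text
clock: 19.9
position: [390.6, -276.6, 61.4]
eef_rot: [-3.139, -0.059, 0.003]
ft_force: [0.0, 0.1, 0.2]
grip_width: 0.148
```

```bash
python3 -c "
from h import *
to(389.2,-280,45.8,0.031)"
```

```text
t 19.9 pos [ 390.6 -276.6   61.4] yaw 0.037 q7 [ 0.71  0.34 -0.27  2.15  0.14  0.67  0.39] grip 0.148 F [0.  0.1 0.2]
  rot [-0.002  0.002  0.006] shift now-axes [-1.5  3.3 15.6] shift in target axes [-1.5  3.3 15.6]
```

Request:
arm_command --targets "-0.002 0.002 0.006 -0.8 1.7 -1 0;0 0 0 -0.7 1.7 0 0;0 0 0 0 0 0 0;0 0 0 0 0 0 0;0 0 0 0 0 0 0;0 0 0 0 0 0 0;0 0 0 0 0 0 0;0 0 0 0 0 0 0"

```text
clock: 20.7
position: [389.5, -281.0, 63.7]
eef_rot: [3.14, 0.048, 0.003]
ft_force: [-0.1, -0.4, -0.4]
grip_width: 0.151
```

```bash
python3 -c "
from h import *
g=snap('wrist','w12');to(389.2,-280,45.8,0.031);rod(g)"
```

```text
t 20.75 pos [ 389.5 -280.9   63.7] yaw 0.03 q7 [ 0.72  0.33 -0.27  2.15  0.14  0.67  0.39] grip 0.147 F [-0.3  0.3  1. ]
  rot [ 0.001 -0.002 -0.001] shift now-axes [-0.3 -0.9 17.9] shift in target axes [-0.3 -0.9 17.9]
foot z rel -27.5 top z rel 19.8
rod offsets (-30, 41, array([-0.06,  0.22])) (-22, 56, array([-0.14,  0.26])) (-14, 52, array([-0.21,  0.36]))
```

Request:
arm_command --targets "0 0 0 -0.2 -0.5 1 0;0 0 0 -0.1 -0.4 1 0;0 0 0 0 0 1 0;0 0 0 0 0 1 0;0 0 0 0 0 1 0;0 0 0 0 0 1 0;0 0 0 0 0 0 0;0 0 0 0 0 0 0"

```text
clock: 21.55
position: [389.1, -279.8, 56.9]
eef_rot: [3.14, 0.048, 0.002]
ft_force: [0.7, 0.5, 0.9]
grip_width: 0.149
```

```bash
python3 -c "
from h import *
to(389.1,-280.1,45.8,0.031)"
```

```text
t 21.55 pos [ 389.1 -279.8   56.9] yaw 0.031 q7 [ 0.72  0.34 -0.26  2.16  0.15  0.65  0.38] grip 0.149 F [0.7 0.5 0.9]
  rot [ 0.001 -0.001 -0.   ] shift now-axes [-0.1  0.3 11.1] shift in target axes [-0.1  0.3 11.1]
```

Foot at 25, in the hole without force. Pushing on down.

Request:
arm_command --targets "0 0 0 0 0.2 2 0;0 0 0 0 0 2 0;0 0 0 0 0 2 0;0 0 0 0 0 2 0;0 0 0 0 0 1 0;0 0 0 0 0 1 0;0 0 0 0 0 0.5 0;0 0 0 0 0 0 0"

```text
clock: 22.35
position: [389.2, -280.1, 45.5]
eef_rot: [3.14, 0.048, 0.002]
ft_force: [-0.8, -0.3, 0.3]
grip_width: 0.149
```

```bash
python3 -c "
from h import *
to(389.1,-280.1,45.8,0.031)"
```

```text
t 22.35 pos [ 389.2 -280.1   45.5] yaw 0.03 q7 [ 0.71  0.36 -0.26  2.17  0.16  0.63  0.37] grip 0.149 F [-0.8 -0.3  0.3]
  rot [ 0.001 -0.001 -0.001] shift now-axes [-0.1 -0.  -0.3] shift in target axes [-0.1 -0.  -0.3]
```

Request:
arm_command --targets "0 0 0 0 0 0 0.4;0 0 0 0 0 0 0.4;0 0 0 0 0 0 0.4;0 0 0 0 0 -5 0.4;0 0 0 0 0 -20 0.4;0 0 0 0 0 -25 0.4;0 0 0 0 0 -25 0.4;0 0 0 0 0 -5 0.4"

```text
clock: 23.15
position: [388.5, -279.3, 128.6]
eef_rot: [-3.14, -0.049, 0.001]
ft_force: [0.4, -0.2, -1.1]
grip_width: 0.396
```

```bash
sed -i 's/<15)$/<15)\&(C[...,2]<85)/' h.py; python3 -c "
from h import *
g=snap('wrist','w13');crown(g,(389,-280))"; python3 b.py w13
```

```text
crown top 62.7 mean [ 387.5 -277.3   61. ] mid [ 387.6 -277.8   61. ] 295
40 c [ 543.4 -381.5] ztop 21.2 yaw -1.392 0.69 215 r [21.7 31.3] axis@28 px [492.9 317.2] ang hist [ 0  0  0  0  0  0  0  0  0  0  0  5  0  0  0  0 38 43 46 36 26 19  2  0]
54 c [ 607.3 -191.3] ztop 21.1 yaw 0.165 0.74 406 r [28.6 37.7] axis@28 px [621.6  95.6] ang hist [91 89 70  8  0  0  0  0  0 13 19 10  0  0  4  2  0  0  0  0  0  2 35 63]
61 c [ 389.  -279.9] ztop 21.3 yaw 1.237 0.96 279 r [32.5 41.4] axis@28 px [321.6 201.8] ang hist [ 0  0  0  1 66 47  0  0  0  0  0  0  0  0  0 28 85 52  0  0  0  0  0  0]
```

Request:
arm_command --targets "0 0 0 6 -35 0 0.4;0 0 0 8 -48 0 0.4;0 0 0 8 -48 0 0.4;0 0 0 8 -48 0 0.4;0 0 0 8 -48 0 0.4;0 0 0 8 -48 0 0.4;0 0 0 8 -48 0 0.4;0 0 0 5 -30 0 0.4"

```text
clock: 24.0
position: [436.0, 82.5, 124.6]
eef_rot: [-3.141, -0.032, 0.003]
ft_force: [0.6, -0.2, 0.4]
grip_width: 0.4
```

Request:
arm_command --targets "0 0 0 2 -10 0 0.4;0 0 0 0 0 0 0.4;0 0 0 0 0 0 0.4;0 0 0 0 0 0 0.4;0 0 0 0 0 0 0.4;0 0 0 0 0 0 0.4;0 0 0 0 0 0 0.4;0 0 0 0 0 0 0.4"

```text
clock: 24.8
position: [436.2, 93.4, 122.2]
eef_rot: [-3.141, -0.035, 0.008]
ft_force: [0.0, -0.1, 0.2]
grip_width: 0.403
```

```bash
python3 -c "
from h import *
to(441.7,95.4,35,0.031)
g=snap('wrist','w14');crown(g,(441.7,95.4));crown(g,(440.4,135.4))"
```

```text
t 24.8 pos [436.2  93.4 122.2] yaw 0.022 q7 [ 0.16  0.22 -0.56  2.16  0.16  0.8  -0.49] grip 0.403 F [ 0.  -0.1  0.2]
  rot [-0.001  0.005 -0.009] shift now-axes [ 6.  -1.8 87.1] shift in target axes [ 5.5 -1.8 87.2]
crown top 51.8 mean [441.7  96.4  50.1] mid [441.5  95.9  50.1] 294
crown top 52.0 mean [440.5 136.2  50.1] mid [440.7 135.9  50.3] 271
```

Request:
arm_command --targets "0 0.005 -0.009 2.8 -0.9 15 0.4;0 0 0 2.7 -0.9 18 0.4;0 0 0 0 0 18 0.4;0 0 0 0 0 12 0.4;0 0 0 0 0 8 0.4;0 0 0 0 0 4 0.4;0 0 0 0 0 0 0.4;0 0 0 0 0 0 0.4"

```text
clock: 25.65
position: [443.4, 95.4, 45.8]
eef_rot: [-3.14, -0.049, -0.005]
ft_force: [-0.8, -0.8, 0.4]
grip_width: 0.399
```

```bash
python3 -c "
from h import *
to(441.7,95.4,35,0.031)"
```

```text
t 25.65 pos [443.4  95.4  45.8] yaw 0.031 q7 [ 0.09  0.36 -0.51  2.21  0.3   0.63 -0.6 ] grip 0.399 F [-0.8 -0.8  0.4]
  rot [-0.001 -0.003 -0.   ] shift now-axes [-1.8 -0.  10.8] shift in target axes [-1.7 -0.  10.8]
```

Request:
arm_command --targets "0 0 0 -0.9 0 5 0.4;0 0 0 -0.8 0 4 0.4;0 0 0 0 0 2 0.4;0 0 0 0 0 0 0.4;0 0 0 0 0 0 0;0 0 0 0 0 0 0;0 0 0 0 0 0 0;0 0 0 0 0 0 0"

```text
clock: 26.45
position: [442.6, 95.4, 35.2]
eef_rot: [-3.14, -0.048, -0.009]
ft_force: [-1.3, -0.0, 0.1]
grip_width: 0.143
```

Request:
arm_command --targets "0 0 0 0 0 -3 0;0 0 0 0 0 -15 0;0 0 0 0 0 -20 0;0 0 0 0 0 -20 0;0 0 0 0 0 -20 0;0 0 0 5 30 -5 0;0 0 0 7 40 0 0;0 0 0 7 40 0 0"

```text
clock: 27.25
position: [465.0, -11.6, 123.8]
eef_rot: [-3.139, -0.064, -0.012]
ft_force: [0.5, -0.2, 0.4]
grip_width: 0.142
```

Request:
arm_command --targets "0 0 0 7 40 0 0;0 0 0 7 40 0 0;0 0 0 7 40 0 0;0 0 0 7 40 0 0;0 0 0 7 40 0 0;0 0 0 7 40 0 0;0 0 0 7 40 0 0;0 0 0 7 40 0 0"

```text
clock: 28.05
position: [535.3, -342.7, 127.1]
eef_rot: [-3.139, -0.066, -0.017]
ft_force: [1.0, -0.1, -0.2]
grip_width: 0.145
```

```bash
python3 -c "
from h import *
to(543.5,-382,110,0.031)"
```

```text
t 28.05 pos [ 535.3 -342.7  127.1] yaw 0.042 q7 [ 0.73  0.47 -0.33  1.77  0.18  0.93  0.36] grip 0.145 F [ 1.  -0.1 -0.2]
  rot [-0.001 -0.011  0.011] shift now-axes [ 6.4 39.6 17.1] shift in target axes [ 7.  39.5 17.1]
```

Request:
arm_command --targets "-0.001 -0.011 0.011 3 14 5 0;0 0 0 3 12 5 0;0 0 0 0 0 5 0;0 0 0 0 0 0 0;0 0 0 0 0 0 0;0 0 0 0 0 0 0;0 0 0 0 0 0 0;0 0 0 0 0 0 0"

```text
clock: 28.85
position: [541.9, -371.3, 111.9]
eef_rot: [-3.141, -0.047, -0.001]
ft_force: [-0.5, 0.8, 0.7]
grip_width: 0.141
```

```bash
python3 -c "
from h import *
to(543.5,-382,46,0.031)
g=snap('wrist','w15');rod(g);hole(g,(543.5,-382));to(543.5,-382,46,0.031)"; python3 b.py w15
```

```text
t 28.85 pos [ 541.9 -371.3  111.9] yaw 0.03 q7 [ 0.74  0.52 -0.31  1.72  0.19  0.93  0.38] grip 0.141 F [-0.5  0.8  0.7]
  rot [-0.001 -0.    -0.001] shift now-axes [ 1.3 10.8 65.9] shift in target axes [ 1.3 10.7 65.9]
foot z rel -28.6 top z rel 17.2
rod offsets (-30, 42, array([-0.71,  0.22])) (-22, 57, array([-0.68,  0.19])) (-14, 57, array([-0.56,  0.25]))
hole mid [ 543.7 -382.4] ext [6.2 6.5] 59
t 28.9 pos [ 541.9 -371.3  111.9] yaw 0.03 q7 [ 0.74  0.52 -0.31  1.72  0.19  0.93  0.38] grip 0.145 F [-0.1  0.6  0.2]
  rot [-0.001 -0.    -0.001] shift now-axes [ 1.2 10.8 65.9] shift in target axes [ 1.2 10.8 65.9]
40 c [ 543.8 -382.1] ztop 21.3 yaw -1.435 0.91 248 r [21.9 30.7] axis@28 px [323.1 221. ] ang hist [ 0  0  0  0  0  0 32 17  0  0  0  0  0  0  0  0  3 70 63 63  0  0  0  0]
61 c [ 389.4 -280.2] ztop 21.3 yaw 1.252 0.95 343 r [32.3 41.4] axis@28 px [100.8  73.2] ang hist [  0   0   0  58  87   0   0   0   0   0   0   0   0   0   0   0  65 133
   0   0   0   0   0   0]
```

Request:
arm_command --targets "0 0 0 1.1 5.5 12 0;0 0 0 1 5.5 12 0;0 0 0 0 0 10 0;0 0 0 0 0 6 0;0 0 0 0 0 2 0;0 0 0 0 0 0 0;0 0 0 0 0 0 0;0 0 0 0 0 0 0"

```text
clock: 29.7
position: [544.1, -382.9, 65.0]
eef_rot: [-3.14, -0.047, 0.001]
ft_force: [-0.3, -0.2, 0.1]
grip_width: 0.144
```

```bash
python3 -c "
from h import *
g=snap('wrist','w16');to(544.4,-382.7,46.2,0.031);rod(g)"
```

```text
t 29.75 pos [ 544.2 -382.9   65.1] yaw 0.03 q7 [ 0.74  0.58 -0.3   1.73  0.21  0.86  0.37] grip 0.146 F [ 0.1  0.1 -1.2]
  rot [-0.001  0.001 -0.001] shift now-axes [ 0.3 -0.2 18.9] shift in target axes [ 0.2 -0.2 18.9]
foot z rel -29.0 top z rel 19.9
rod offsets (-30, 44, array([-0.82,  0.21])) (-22, 50, array([-0.69,  0.29])) (-14, 57, array([-0.63,  0.31]))
```

Request:
arm_command --targets "0 0 0 0.3 -0.1 1.5 0;0 0 0 0 0 1.5 0;0 0 0 0 0 1.5 0;0 0 0 0 0 1.5 0;0 0 0 0 0 1.5 0;0 0 0 0 0 1 0;0 0 0 0 0 0 0;0 0 0 0 0 0 0"

```text
clock: 30.55
position: [544.8, -383.0, 56.7]
eef_rot: [-3.141, -0.047, -0.001]
ft_force: [-0.2, -0.3, 0.4]
grip_width: 0.144
```

Request:
arm_command --targets "0 0 0 0 0 1.5 0;0 0 0 0 0 1.5 0;0 0 0 0 0 1.5 0;0 0 0 0 0 1.5 0;0 0 0 0 0 1.5 0;0 0 0 0 0 1 0;0 0 0 0 0 0.5 0;0 0 0 0 0 0.5 0"

```text
clock: 31.35
position: [544.8, -383.0, 46.4]
eef_rot: [-3.141, -0.047, -0.001]
ft_force: [-0.9, 1.0, -0.2]
grip_width: 0.143
```

```bash
python3 -c "
from h import *
to(544.4,-382.7,46.2,0.031)"
```

```text
t 31.35 pos [ 544.8 -383.    46.4] yaw 0.03 q7 [ 0.73  0.61 -0.29  1.74  0.22  0.83  0.36] grip 0.143 F [-0.9  1.  -0.2]
  rot [-0.001 -0.    -0.001] shift now-axes [-0.4 -0.3  0.2] shift in target axes [-0.4 -0.3  0.2]
```

Request:
arm_command --targets "0 0 0 0 0 0 0.4;0 0 0 0 0 0 0.4;0 0 0 0 0 0 0.4;0 0 0 0 0 -5 0.5;0 0 0 0 0 -20 0.6;0 0 0 0 0 -25 0.7;0 0 0 0 0 -25 0.7;0 0 0 0 0 -5 0.7"

```text
clock: 32.15
position: [544.4, -382.5, 129.3]
eef_rot: [-3.139, -0.047, 0.002]
ft_force: [-0.2, -0.4, -0.0]
grip_width: 0.694
```

```bash
cat >> h.py <<'E'
def notch(g,xy,D):
    """notch mid angles: gaps in the angular cover of the collar's top"""
    P=cloud(g).reshape(-1,3); c=np.array(xy); d=np.hypot(*(P[:,:2]-c).T); m=(d>D/2+3.5)&(d<D/2+9.5)&(P[:,2]>18)&(P[:,2]<24)
    a=np.sort(np.arctan2(P[m,1]-c[1],P[m,0]-c[0])); b=np.r_[a,a[0]+2*np.pi]; w=np.diff(b); o=np.argsort(w)[::-1][:3]
    for i in o: print("  gap",w[i].round(3),"mid",((b[i]+b[i+1])/2).round(3),"exp",round(15/(D/2+6.5),3))
E
python3 -c "
from h import *
to(600,-40,150,0.031)
g=snap('wrist','w17');crown(g,(543.7,-382.3))
for t,xy,D in(('w17',(543.7,-382.2),40),('w15',(543.7,-382.2),40),('w1',(543.7,-382.2),40),('w9',(608.7,-190.8),54),('w1',(608.4,-190.8),54),('w13',(389,-280),61),('w11',(389,-280),61)): print(t,D);notch(load(t),xy,D)
"; python3 b.py w17
```

```text
t 32.15 pos [ 544.4 -382.5  129.3] yaw 0.03 q7 [ 0.75  0.51 -0.32  1.69  0.18  0.97  0.4 ] grip 0.694 F [-0.2 -0.4 -0. ]
  rot [-0.002  0.001 -0.001] shift now-axes [  65.9 -340.7  -20.1] shift in target axes [  66.2 -340.6  -20.7]
crown top 62.9 mean [ 544.3 -382.    61.1] mid [ 544.3 -382.2   61.5] 311
w17 40
  gap 0.729 mid 1.676 exp 0.566
  gap 0.696 mid -1.465 exp 0.566
  gap 0.019 mid -2.264 exp 0.566
w15 40
  gap 1.244 mid -1.19 exp 0.566
  gap 0.729 mid 1.674 exp 0.566
  gap 0.585 mid -2.305 exp 0.566
w1 40
  gap 0.726 mid 1.681 exp 0.566
  gap 0.693 mid -1.472 exp 0.566
  gap 0.044 mid 0.52 exp 0.566
w9 54
  gap 0.541 mid 0.311 exp 0.448
  gap 0.521 mid -2.813 exp 0.448
  gap 0.024 mid -1.547 exp 0.448
w1 54
  gap 0.54 mid -2.823 exp 0.448
  gap 0.537 mid 0.307 exp 0.448
  gap 0.03 mid -0.01 exp 0.448
w13 61
  gap 0.484 mid -1.909 exp 0.405
  gap 0.48 mid 1.241 exp 0.405
  gap 0.022 mid -1.543 exp 0.405
w11 61
  gap 1.888 mid -1.565 exp 0.405
  gap 0.476 mid 1.235 exp 0.405
  gap 0.02 mid 1.594 exp 0.405
40 c [ 543.8 -382.6] ztop 21.3 yaw -1.465 0.92 286 r [22.1 30.9] axis@28 px [320.4 201. ] ang hist [ 0  0  0  0  0 39 47 30  0  0  0  0  0  0  0  0  0 61 58 51  0  0  0  0]
61 c [ 389.5 -280.4] ztop 21.3 yaw 1.243 0.93 312 r [32.2 41.4] axis@28 px [110.4  58.5] ang hist [  0   0   0  58  80   0   0   0   0   0   0   1   0   0   0   0  56 115
   0   0   0   1   1   0]
```

Notch angles: base 40 is 1.676, base 54 is 0.318 and base 61 is 1.237 rad. Next, the sleeves, starting with the 40.

Request:
arm_command --targets "0 0 0 10 -35 -5 0.7;0 0 0 11 -44 -5 0.7;0 0 0 11 -44 -5 0.7;0 0 0 11 -44 -5 0.7;0 0 0 11 -44 -5 0.7;0 0 0 11 -44 -5 0.7;0 0 0 11 -44 0 0.7;0 0 0 11 -44 0 0.7"

```text
clock: 33.0
position: [619.8, -33.6, 154.1]
eef_rot: [-3.141, -0.026, 0.012]
ft_force: [0.8, -0.3, 0.4]
grip_width: 0.698
```

Request:
arm_command --targets "0 0 0 11 -44 0 0.7;0 0 0 11 -44 0 0.7;0 0 0 0 0 0 0.7;0 0 0 0 0 0 0.7;0 0 0 0 0 0 0.7;0 0 0 0 0 0 0.7;0 0 0 0 0 0 0.7;0 0 0 0 0 0 0.7"

```text
clock: 33.8
position: [638.6, 63.4, 149.5]
eef_rot: [-3.139, -0.036, 0.02]
ft_force: [-0.2, -0.0, 0.5]
grip_width: 0.698
```

```bash
cat >> h.py <<'E'
def sl(g,xy):
    r=sleeve(cloud(g),xy); print("sleeve c",r[0].round(1),"Dmid",r[1].round(1),"z",r[2].round(1),r[3],"r",r[4].round(1),"lug yaw",round(float(r[5]),3),round(float(r[6]),2),r[7]); return r
E
python3 -c "
from h import *
g=snap('wrist','w18');to(645,47,150,1.21);sl(g,(645,47))
C=cloud(g);print(proj(g,[[645,47,30]]))
"
```

```text
t 33.85 pos [638.6  63.3 149.5] yaw 0.023 q7 [ 0.13  0.48 -0.43  1.71  0.22  1.01 -0.36] grip 0.694 F [-0.7 -0.8 -0.1]
  rot [-0.009  0.01  -1.187] shift now-axes [ 6.  16.5 -0.6] shift in target axes [-13.   11.8  -0.5]
sleeve c [645.2  47.9] Dmid 36.8 z 59.2 671 r [16.8 20.1] lug yaw -0.154 0.97 143
[[329.79371639 213.37685752]]
```

```bash
cat >> h.py <<'E'
def lugs(g,c,D):
    P=cloud(g).reshape(-1,3); v=P[:,:2]-c; d=np.hypot(*v.T); m=(P[:,2]>9)&(P[:,2]<13.5)&(d>D/2+2)&(d<D/2+10); a=np.arctan2(v[m,1],v[m,0])
    y=np.angle(np.exp(2j*a).mean())/2
    for s in (0,np.pi):
        e=np.angle(np.exp(1j*(a-y-s))); k=abs(e)<0.6
        if k.sum()>5: lo,hi=np.percentile(e[k],[3,97]); print("  lug",np.angle(np.exp(1j*(y+s+(lo+hi)/2))).round(3),"width",((hi-lo)*(D/2+6)).round(1),"r max",np.percentile(d[m][k],97).round(1),k.sum())
E
python3 -c "
from h import *
g=load('w18');lugs(g,[645.2,47.9],40)
cv2.imwrite('pics/w18c.png',cv2.resize(g['color'][150:290,250:420,::-1],None,fx=4,fy=4,interpolation=cv2.INTER_CUBIC))
for n,D,xy in(('A',54,(555.9,406.3)),('B',61,(444.9,295.1))): print(n);lugs(load('w3'),np.array(xy),D)"
```

```text
lug -0.16 width 9.6 r max 28.0 67
  lug 2.982 width 10.0 r max 27.8 75
A
  lug 0.576 width 8.4 r max 35.2 19
  lug -2.566 width 9.7 r max 34.7 42
B
  lug 0.157 width 9.2 r max 38.2 34
```

View pics/w18c.png

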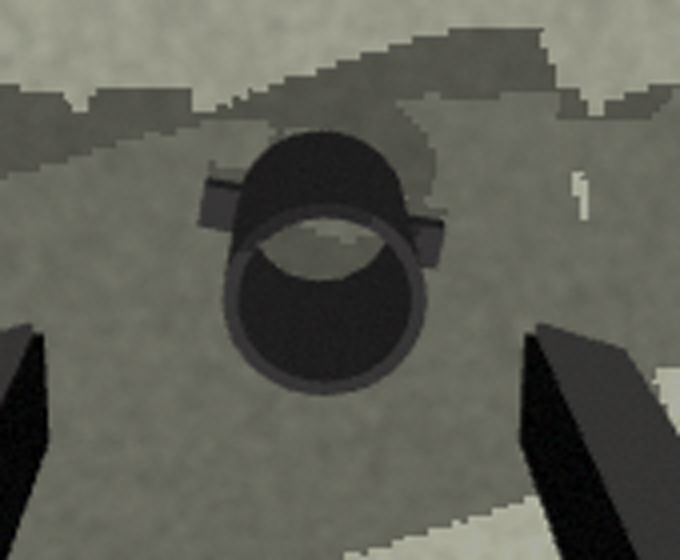

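Sleeve 40 is confirmed: grey, two lugs at crop (220,205) and (430,240), 40 mm wide, lug yaw -0.16. The jaw yaw for the grasp will be 1.306, which turns to 0 at the base.

Request:
arm_command --targets "0 0 -0.08 3.5 8 0 0.7;0 0 -0.149 3.5 8 0 0.7;0 0 -0.149 0 0 0 0.7;0 0 -0.149 0 0 0 0.7;0 0 -0.149 0 0 0 0.7;0 0 -0.149 0 0 0 0.7;0 0 -0.149 0 0 0 0.7;0 0 -0.149 0 0 0 0.7"

```text
clock: 34.65
position: [647.3, 42.7, 150.4]
eef_rot: [-2.625, -1.716, 0.014]
ft_force: [0.5, -0.1, -0.1]
grip_width: 0.699
```

Request:
arm_command --targets "0 0 -0.1 0 0 10 0.7;0 0 -0.03 0 0 15 0.7;0 0 0 0 0 10 0.7;0 0 0 0 0 0 0.7;0 0 0 0 0 0 0.7;0 0 0 0 0 0 0.7;0 0 0 0 0 0 0.7;0 0 0 0 0 0 0.7"

```text
clock: 35.45
position: [647.4, 40.9, 114.1]
eef_rot: [-2.509, -1.881, 0.012]
ft_force: [-0.6, 0.2, -0.3]
grip_width: 0.699
```

```bash
python3 -c "
from h import *
g=snap('wrist','w19');to(645.2,47.7,38,1.306);r=sl(g,(645,47));lugs(g,r[0],40)
"
```

```text
t 35.5 pos [647.5  41.  114.1] yaw 1.287 q7 [ 0.33  0.58 -0.68  1.71  0.42  1.01  0.79] grip 0.7 F [-0.   0.5 -0.3]
  rot [-0.009  0.003 -0.019] shift now-axes [ 6.  -3.3 76.1] shift in target axes [ 5.9 -3.9 76.1]
sleeve c [644.9  47.4] Dmid 36.9 z 59.2 888 r [16.9 20. ] lug yaw -0.16 0.97 98
  lug 2.982 width 9.8 r max 27.8 98
```

Request:
arm_command --targets "-0.009 0.003 -0.019 3 -1.7 10 0.7;0 0 0 3 -1.6 15 0.7;0 0 0 0 0 15 0.7;0 0 0 0 0 15 0.7;0 0 0 0 0 10 0.7;0 0 0 0 0 5 0.7;0 0 0 0 0 0 0.7;0 0 0 0 0 0 0.7"

```text
clock: 36.3
position: [644.6, 48.5, 36.2]
eef_rot: [-2.493, -1.91, 0.002]
ft_force: [-0.9, -0.9, 0.5]
grip_width: 0.703
```

```bash
python3 -c "
from h import *
to(645,47.6,38,1.306)
"
```

```text
t 36.3 pos [644.6  48.5  36.2] yaw 1.308 q7 [ 0.29  0.66 -0.64  1.77  0.5   0.87  0.73] grip 0.703 F [-0.9 -0.9  0.5]
  rot [-0.002 -0.     0.002] shift now-axes [-0.7  0.6 -1.8] shift in target axes [-0.7  0.6 -1.8]
```

Request:
arm_command --targets "0 0 0 -0.5 0.5 0 0.7;0 0 0 0 0 0 0;0 0 0 0 0 0 0;0 0 0 0 0 0 0;0 0 0 0 0 0 0;0 0 0 0 0 0 0;0 0 0 0 0 0 0;0 0 0 0 0 0 0" --grip_force 20

```text
clock: 37.1
position: [646.3, 47.6, 38.3]
eef_rot: [2.494, 1.91, 0.002]
ft_force: [0.4, -0.3, -0.5]
grip_width: 0.423
```

```bash
python3 -c "
from h import *
to(645,47.6,38,1.306)
"
```

```text
t 37.1 pos [646.3  47.6  38.3] yaw 1.307 q7 [ 0.29  0.66 -0.64  1.77  0.5   0.88  0.74] grip 0.423 F [ 0.4 -0.3 -0.5]
  rot [ 0.001 -0.001  0.001] shift now-axes [-0.4 -1.2  0.3] shift in target axes [-0.4 -1.2  0.3]
```

Request:
arm_command --targets "0 0 0 0 0 -3 0;0 0 0 0 0 -12 0;0 0 0 0 0 -20 0;0 0 0 0 0 -25 0;0 0 0.1 0 0 -25 0;0 0 0.149 0 0 -8 0;0 0 0.149 0 0 0 0;0 0 0.149 0 0 0 0"

```text
clock: 37.9
position: [646.4, 48.3, 140.9]
eef_rot: [-2.921, -1.154, -0.006]
ft_force: [-0.2, 0.8, -0.1]
grip_width: 0.427
```

Request:
arm_command --targets "0 0 0.149 0 0 0 0;0 0 0.149 0 0 0 0;0 0 0.149 0 0 0 0;0 0 0.149 0 0 0 0;0 0 0.149 0 0 0 0;0 0 0 -5 20 0 0;0 0 0 -10 40 0 0;0 0 0 -10 40 0 0"

```text
clock: 38.7
position: [622.5, -46.1, 149.3]
eef_rot: [-3.134, -0.019, -0.017]
ft_force: [0.9, -0.3, -1.2]
grip_width: 0.426
```

```bash
python3 -c "
from h import *
to(543.7,-382.4,128,0)
"
```

```text
t 38.7 pos [622.5 -46.1 149.3] yaw 0.012 q7 [ 0.29  0.43 -0.41  1.77  0.2   0.96 -0.18] grip 0.426 F [ 0.9 -0.3 -1.2]
  rot [-0.007 -0.011  0.012] shift now-axes [-83.  335.5  17.9] shift in target axes [-78.8 336.3  21.3]
```

Request:
arm_command --targets "0 0 0.006 -9 40 0 0;0 0 0.006 -9 40 0 0;0 0 0 -9 40 0 0;0 0 0 -9 40 0 0;0 0 0 -9 40 0 0;0 0 0 -9 40 0 0;0 0 0 -9 40 0 0;0 0 0 -5 25 0 0"

```text
clock: 39.5
position: [548.9, -371.2, 153.5]
eef_rot: [-3.137, -0.025, -0.024]
ft_force: [1.7, 0.3, 0.2]
grip_width: 0.426
```

Request:
arm_command --targets "0 0 0 0 8 0 0;0 0 0 0 0 0 0;0 0 0 0 0 0 0;0 0 0 0 0 0 0;0 0 0 0 0 0 0;0 0 0 0 0 0 0;0 0 0 0 0 0 0;0 0 0 0 0 0 0"

```text
clock: 40.3
position: [548.6, -378.3, 155.3]
eef_rot: [-3.136, -0.035, -0.026]
ft_force: [-0.3, 0.0, -0.1]
grip_width: 0.425
```

Run:
```python
from h import *
g=snap('wrist','w20');to(543.7,-383.6,128,0)
p=observe()["position"]
C=cloud(g);P=C.reshape(-1,3)
# held sleeve: points near TCP xy, relative heights
q=P[(np.hypot(*(P[:,:2]-p[:2]).T)<24)&(P[:,2]>p[2]+15)&(P[:,2]<p[2]+26)]
print(len(q)); 
if len(q)>20: r=ring(q[:,:2],18.5); print("top ring rel TCP",(r-p[:2]).round(2),np.median(q[:,2]-p[2]).round(1))
cv2.imwrite('pics/w20c.png',cv2.resize(g['color'][120:340,180:460,::-1],None,fx=2.7,fy=2.7,interpolation=cv2.INTER_CUBIC))
```

```text
t 40.35 pos [ 548.6 -378.3  155.3] yaw 0.022 q7 [ 0.75  0.48 -0.32  1.67  0.16  1.    0.4 ] grip 0.426 F [ 1.1 -0.7 -0.9]
  rot [-0.005 -0.016  0.023] shift now-axes [-5.5  5.4 27.2] shift in target axes [-4.9  5.3 27.3]
2672
top ring rel TCP [-0.74  1.46] 20.8
```

View pics/w20c.png

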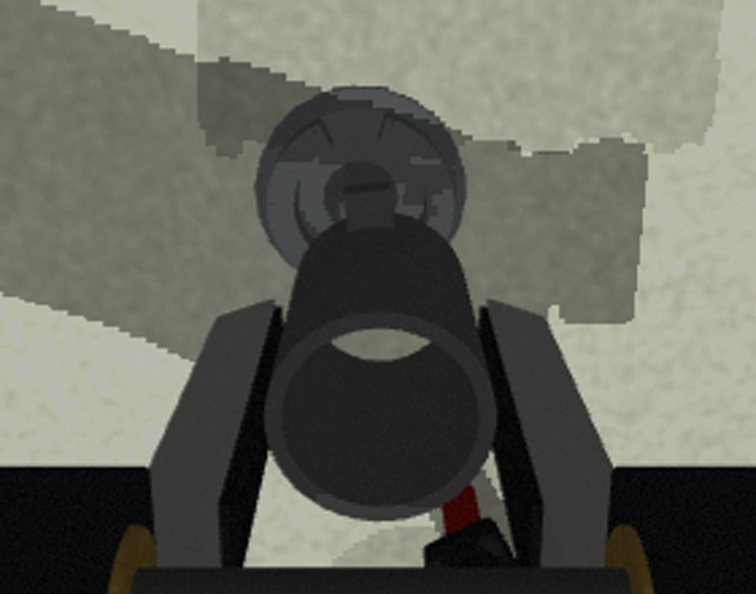

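The held sleeve's lug at crop (370,205) points at the base's notch (350,125). Sleeve axis relative to the TCP is (-0.4,1.4), so the TCP target is (544.1,-383.8), yaw 0.

Request:
arm_command --targets "-0.005 -0.016 0.023 -2.5 2.8 0 0;0 0 0 -2.2 2.7 10 0;0 0 0 0 0 15 0;0 0 0 0 0 15 0;0 0 0 0 0 15 0;0 0 0 0 0 10 0;0 0 0 0 0 5 0;0 0 0 0 0 0 0"

```text
clock: 41.15
position: [542.1, -383.7, 76.5]
eef_rot: [-3.14, 0.004, 0.006]
ft_force: [0.7, -1.0, 0.1]
grip_width: 0.424
```

```bash
python3 -c "
from h import *
to(544.1,-383.8,60,0)
"
```

```text
t 41.15 pos [ 542.1 -383.7   76.5] yaw -0.003 q7 [ 0.73  0.57 -0.29  1.72  0.2   0.88  0.35] grip 0.424 F [ 0.7 -1.   0.1]
  rot [-0.002  0.004 -0.003] shift now-axes [ 2.   0.1 16.5] shift in target axes [ 2.   0.1 16.5]
```

Request:
arm_command --targets "0 0.004 -0.003 1 0 3 0;0 0 0 0.8 0 3 0;0 0 0 0 0 3 0;0 0 0 0 0 2 0;0 0 0 0 0 1 0;0 0 0 0 0 0 0;0 0 0 0 0 0 0;0 0 0 0 0 0 0"

```text
clock: 41.95
position: [545.3, -384.3, 65.5]
eef_rot: [-3.141, -0.001, -0.005]
ft_force: [-0.0, 0.3, -0.7]
grip_width: 0.422
```

```bash
python3 -c "
from h import *
to(544.1,-383.8,60,0)
"
```

```text
t 41.95 pos [ 545.3 -384.3   65.5] yaw 0.001 q7 [ 0.73  0.58 -0.29  1.73  0.21  0.86  0.35] grip 0.422 F [-0.   0.3 -0.7]
  rot [-0.    -0.003  0.001] shift now-axes [-1.2 -0.5  5.5] shift in target axes [-1.2 -0.5  5.5]
```

Request:
arm_command --targets "0 -0.003 0 -1.1 -0.5 1 0;0 0 0 0 0 1 0;0 0 0 0 0 1.5 0;0 0 0 0 0 1.5 0;0 0 0 0 0 1.5 0;0 0 0 0 0 1 0;0 0 0 0 0 0 0;0 0 0 0 0 0 0"

```text
clock: 42.75
position: [544.1, -383.8, 57.3]
eef_rot: [-3.141, -0.001, 0.0]
ft_force: [0.8, -0.2, -0.5]
grip_width: 0.428
```

```bash
python3 -c "
from h import *
to(544.1,-383.8,48.3,0)
"
```

```text
t 42.75 pos [ 544.1 -383.8   57.3] yaw 0.001 q7 [ 0.73  0.59 -0.29  1.73  0.21  0.85  0.35] grip 0.428 F [ 0.8 -0.2 -0.5]
  rot [-0.     0.     0.001] shift now-axes [0. 0. 9.] shift in target axes [0. 0. 9.]
```

In the collar with no force. Lowering gently: riding would show at 55.3, home is 48.3.

Request:
arm_command --targets "0 0 0 0 0 1 0;0 0 0 0 0 1 0;0 0 0 0 0 1 0;0 0 0 0 0 1 0;0 0 0 0 0 0 0;0 0 0 0 0 0 0;0 0 0 0 0 0 0;0 0 0 0 0 0 0"

```text
clock: 43.55
position: [544.1, -383.8, 53.1]
eef_rot: [-3.142, -0.001, 0.0]
ft_force: [0.7, 0.7, -0.6]
grip_width: 0.424
```

Request:
arm_command --targets "0 0 0 0 0 1 0;0 0 0 0 0 1 0;0 0 0 0 0 1 0;0 0 0 0 0 1 0;0 0 0 0 0 0.5 0;0 0 0 0 0 0.5 0;0 0 0 0 0 0 0;0 0 0 0 0 0 0"

```text
clock: 44.35
position: [544.3, -383.9, 48.2]
eef_rot: [3.141, 0.001, 0.0]
ft_force: [0.2, -0.8, -0.0]
grip_width: 0.424
```

Request:
arm_command --targets "0 0 0 0 0 0 0.7;0 0 0 0 0 0 0.7;0 0 0 0 0 0 0.7;0 0 0 0 0 0 0.8;0 0 0 0 0 -20 0.85;0 0 0 0 0 -25 0.85;0 0 0 0 0 -25 0.85;0 0 0 0 0 -25 0.85"

```text
clock: 45.15
position: [542.2, -382.6, 141.8]
eef_rot: [-3.138, -0.001, 0.009]
ft_force: [-0.9, 0.5, 0.5]
grip_width: 0.845
```

```bash
cat >> h.py <<'E'
def home(g,xy,D):
    P=cloud(g).reshape(-1,3); d=np.hypot(*(P[:,:2]-np.array(xy)).T); m=(d<D/2+3)&(d>D/2-7)&(P[:,2]>62)&(P[:,2]<80); t=P[m]
    q=ring(t[:,:2],D/2-1.5); d=P[:,:2]-q; r=np.hypot(*d.T); 
    s=t[np.hypot(*(t[:,:2]-q).T)<D/2+1]; A=np.c_[s[:,:2]-q,np.ones(len(s))]; k=np.linalg.lstsq(A,s[:,2],rcond=None)[0]
    print("sleeve top z",np.median(s[:,2]).round(1),"tilt",k[:2].round(3),"c",q.round(1),len(s))
    c=P[(r<D/2-5)&(P[:,2]>50)&(P[:,2]<66)]; print("  crown pts inside",len(c),c.max(0).round(1)[2] if len(c) else None)
E
python3 -c "
from h import *
g=snap('wrist','w21');to(556,390,220,0);home(g,(543.7,-382.4),40)
"
```

```text
t 45.2 pos [ 544.  -383.6  146.3] yaw 0.001 q7 [ 0.74  0.49 -0.31  1.67  0.17  1.    0.38] grip 0.851 F [ 1.5 -1.1  3.6]
  rot [-0.001  0.001  0.001] shift now-axes [  12.5 -773.6  -72.8] shift in target axes [  12.  -773.6  -73.7]
sleeve top z 69.0 tilt [0.001 0.006] c [ 543.7 -382.6] 934
  crown pts inside 262 63.9
```

Sleeve 40 is home: the top reads 69.0 with the depth about 1 low, level, and the crown is inside. On to the big sleeves.

Request:
arm_command --targets "0 0 0 0 -35 -15 0.85;0 0 0 0 -48 -15 0.85;0 0 0 0 -48 -15 0.85;0 0 0 0 -48 -15 0.85;0 0 0 0 -48 -10 0.85;0 0 0 0 -48 0 0.85;0 0 0 0 -48 0 0.85;0 0 0 0 -48 0 0.85"

```text
clock: 46.0
position: [544.8, -9.7, 220.0]
eef_rot: [3.138, -0.019, 0.007]
ft_force: [0.1, 0.1, -0.4]
grip_width: 0.852
```

Request:
arm_command --targets "0 0 0 0 -48 0 0.85;0 0 0 0 -48 0 0.85;0 0 0 0 -48 0 0.85;0 0 0 0 -48 0 0.85;0 0 0 0 -48 0 0.85;0 0 0 0 -48 0 0.85;0 0 0 0 -40 0 0.85;0 0 0 0 0 0 0.85"

```text
clock: 46.8
position: [544.8, 338.7, 219.6]
eef_rot: [3.141, -0.01, 0.012]
ft_force: [-0.9, -0.9, -0.6]
grip_width: 0.849
```

```bash
python3 -c "
from h import *
to(530,340,220,0)
"
```

```text
t 46.8 pos [544.8 338.7 219.6] yaw -0.006 q7 [-0.21  0.43 -0.6   1.66  0.27  1.14 -0.89] grip 0.849 F [-0.9 -0.9 -0.6]
  rot [ 0.001 -0.008 -0.006] shift now-axes [-14.9  -1.2  -0.5] shift in target axes [-14.8  -1.3  -0.4]
```

```bash
python3 -c "
from h import *
g=snap('wrist','w22')
for xy,D in(((556,406),54),((445,295),61)):
  r=sl(g,xy);lugs(g,r[0],D)
to(556,406,140,0)
cv2.imwrite('pics/w22.png',g['color'][...,::-1])
"
```

```text
sleeve c [556.  406.4] Dmid 50.8 z 59.2 647 r [23.9 26.9] lug yaw 0.583 0.98 83
  lug 0.585 width 9.6 r max 34.9 39
  lug -2.557 width 9.4 r max 34.9 43
sleeve c [445.  295.3] Dmid 57.8 z 59.2 532 r [27.2 30.6] lug yaw 0.156 0.98 49
  lug 0.16 width 9.5 r max 38.3 50
t 46.85 pos [545.5 336.1 219.5] yaw -0.008 q7 [-0.2   0.43 -0.6   1.66  0.27  1.14 -0.88] grip 0.848 F [ 0.8 -0.7  0.4]
  rot [ 0.002 -0.008 -0.008] shift now-axes [  9.4 -70.2  79.4] shift in target axes [ 10.5 -69.9  79.5]
```

View pics/w22.png

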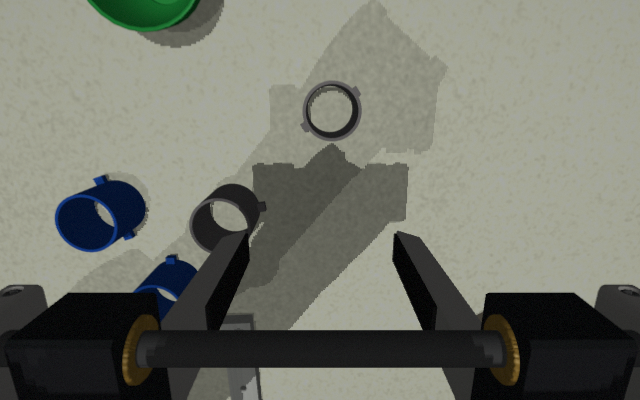

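Grey sleeve 54 is at (332,110), grey 61 at (225,220), and the blue look-alikes are at (100,215) and (168,285). Nothing has been knocked. Grasping the 54 with jaw yaw 0.

Request:
arm_command --targets "0 -0.008 -0.008 4 -25 20 0.85;0 0 0 4 -25 20 0.85;0 0 0 2 -18 20 0.85;0 0 0 0 0 20 0.85;0 0 0 0 0 20 0.85;0 0 0 0 0 0 0.85;0 0 0 0 0 0 0.85;0 0 0 0 0 0 0.85"

```text
clock: 47.65
position: [561.1, 397.2, 117.2]
eef_rot: [3.136, -0.014, 0.005]
ft_force: [-1.1, -0.2, -0.3]
grip_width: 0.852
```

```bash
python3 -c "
from h import *
g=snap('wrist','w23');to(556,406.4,38,0)
r=sl(g,(556,406));lugs(g,r[0],54)
"
```

```text
t 47.7 pos [561.4 397.3 117.5] yaw -0.009 q7 [-0.32  0.6  -0.56  1.63  0.37  1.02 -1.  ] grip 0.849 F [0.7 0.4 0.1]
  rot [ 0.006 -0.004 -0.009] shift now-axes [-5.7 -9.5 79.5] shift in target axes [-5.4 -9.1 79.5]
sleeve c [556.1 406.9] Dmid 50.7 z 59.2 1236 r [23.8 27. ] lug yaw 0.584 0.98 96
  lug 0.575 width 10.0 r max 34.7 97
```

Request:
arm_command --targets "0.006 -0.004 -0.009 -2.8 -4.8 5 0.85;0 0 0 -2.7 -4.7 10 0.85;0 0 0 0 0 15 0.85;0 0 0 0 0 15 0.85;0 0 0 0 0 15 0.85;0 0 0 0 0 10 0.85;0 0 0 0 0 5 0.85;0 0 0 0 0 2 0.85"

```text
clock: 48.5
position: [555.6, 407.5, 34.5]
eef_rot: [-3.14, -0.001, -0.0]
ft_force: [-0.2, -0.2, 0.4]
grip_width: 0.849
```

```bash
python3 -c "
from h import *
to(556.1,406.6,38,0)
"
```

```text
t 48.5 pos [555.6 407.5  34.5] yaw 0.001 q7 [-0.36  0.69 -0.53  1.67  0.43  0.89 -1.05] grip 0.849 F [-0.2 -0.2  0.4]
  rot [-0.001 -0.     0.001] shift now-axes [ 0.5  0.9 -3.5] shift in target axes [ 0.5  0.9 -3.5]
```

Request:
arm_command --targets "0 0 0 0.5 0.9 -3 0.85;0 0 0 0 0 0 0;0 0 0 0 0 0 0;0 0 0 0 0 0 0;0 0 0 0 0 0 0;0 0 0 0 0 0 0;0 0 0 0 0 0 0;0 0 0 0 0 0 0"

```text
clock: 49.3
position: [557.2, 407.1, 39.7]
eef_rot: [-3.139, -0.001, -0.004]
ft_force: [0.2, -0.5, -0.7]
grip_width: 0.573
```

```bash
python3 -c "
from h import *
to(556.1,406.6,38,0)
"
```

```text
t 49.3 pos [557.2 407.1  39.7] yaw 0.0 q7 [-0.35  0.69 -0.53  1.67  0.42  0.9  -1.05] grip 0.573 F [ 0.2 -0.5 -0.7]
  rot [-0.003 -0.002  0.   ] shift now-axes [-1.1  0.5  1.7] shift in target axes [-1.1  0.5  1.7]
```

Request:
arm_command --targets "0 0 0 0 0 -3 0;0 0 0 0 0 -12 0;0 0 0 0 0 -20 0;0 0 0 0 0 -25 0;0 0 0 0 0 -25 0;0 0 0 2 20 -10 0;0 0 0 3 40 0 0;0 0 0 4 45 0 0"

```text
clock: 50.1
position: [563.8, 307.5, 143.9]
eef_rot: [-3.133, -0.017, -0.005]
ft_force: [0.3, -0.3, -0.5]
grip_width: 0.572
```

Request:
arm_command --targets "0 0 0 4 45 0 0;0 0 0 4 45 0 0;0 0 0 4 45 0 0;0 0 0 4 45 0 0;0 0 0 4 45 0 0;0 0 0 4 45 0 0;0 0 0 4 45 0 0;0 0 0 4 45 0 0"

```text
clock: 50.9
position: [601.0, -64.8, 150.7]
eef_rot: [-3.133, -0.022, -0.02]
ft_force: [0.3, -0.5, -0.5]
grip_width: 0.574
```

```bash
python3 -c "
from h import *
to(608.7,-190.9,140,-0.266)
"
```

```text
t 50.9 pos [601.  -64.8 150.7] yaw 0.014 q7 [ 0.42  0.42 -0.53  1.81  0.24  0.96 -0.19] grip 0.574 F [ 0.3 -0.5 -0.5]
  rot [-0.01  -0.012  0.28 ] shift now-axes [  5.8 126.3   9.7] shift in target axes [ 40.6 119.6  10.7]
```

Request:
arm_command --targets "-0.01 -0.012 0.05 2 38 0 0;0 0 0 2 38 0 0;0 0 0 2 30 0 0;0 0 0 0 5 0 0;0 0 0.08 0 0 0 0;0 0 0.08 0 0 0 0;0 0 0.07 0 0 0 0;0 0 0 0 0 0 0"

```text
clock: 51.7
position: [604.6, -187.7, 157.9]
eef_rot: [3.107, -0.446, 0.01]
ft_force: [-0.6, 0.3, -1.2]
grip_width: 0.573
```

```bash
cat >> h.py <<'E'
def held(g,D):
    p=observe()["position"]; P=cloud(g).reshape(-1,3)
    q=P[(np.hypot(*(P[:,:2]-p[:2]).T)<D/2+4)&(P[:,2]>p[2]+16)&(P[:,2]<p[2]+26)]
    r=ring(q[:,:2],D/2-1.5); print("held top ring rel TCP",(r-p[:2]).round(2),np.median(q[:,2]-p[2]).round(1),len(q))
    # lug nearest the camera
    v=P[:,:2]-r; d=np.hypot(*v.T); z=P[:,2]-p[2]; m=(z>-36)&(z<-24)&(d>D/2+2.5)&(d<D/2+10); a=np.arctan2(v[m,1],v[m,0])
    if m.sum()>5: print("  lug ang",np.percentile(a,[3,50,97]).round(3),m.sum(),"r",np.percentile(d[m],97).round(1))
E
python3 -c "
from h import *
g=snap('wrist','w24');to(608.7,-190.9,80,-0.266);held(g,54)
notch(g,(608.7,-190.9),54)
held(load('w20'),40)
"
```

```text
t 51.75 pos [ 604.7 -187.6  157.9] yaw -0.282 q7 [ 0.52  0.44 -0.42  1.74  0.21  0.99 -0.26] grip 0.575 F [ 0.4 -0.9 -0.3]
  rot [ 0.002 -0.007 -0.016] shift now-axes [ 4.2  1.9 78. ] shift in target axes [ 4.7  2.1 77.9]
held top ring rel TCP [-0.54  0.29] 19.9 3198
  lug ang [0.124 0.306 0.435] 186 r 34.7
  gap 1.225 mid -1.148 exp 0.448
  gap 1.118 mid -2.577 exp 0.448
  gap 0.524 mid 0.319 exp 0.448h.py:35: RuntimeWarning: Mean of empty slice.
  q=least_squares(f,[*P2.mean(0)]+([] if r else [30]),loss="soft_l1").x; return q
  ret = um.true_divide(
Traceback (most recent call last):
  File "h.py", line 97, in held
    r=ring(q[:,:2],D/2-1.5); print("held top ring rel TCP",(r-p[:2]).round(2),np.median(q[:,2]-p[2]).round(1),len(q))
  File "h.py", line 35, in ring
    q=least_squares(f,[*P2.mean(0)]+([] if r else [30]),loss="soft_l1").x; return q
      ~~~~~~~~~~~~~^^^^^^^^^^^^^^^^^^^^^^^^^^^^^^^^^^^^^^^^^^^^^^^^^^^^
ValueError: Initial guess is outside of provided bounds
```

Request:
arm_command --targets "0.002 -0.007 -0.016 2.6 1.1 10 0;0 0 0 2.6 1.1 15 0;0 0 0 0 0 15 0;0 0 0 0 0 15 0;0 0 0 0 0 15 0;0 0 0 0 0 10 0;0 0 0 0 0 5 0;0 0 0 0 0 0 0"

```text
clock: 52.55
position: [608.3, -189.8, 63.4]
eef_rot: [-3.114, 0.403, 0.006]
ft_force: [-0.3, -0.2, -0.5]
grip_width: 0.574
```

```bash
python3 -c "
from h import *
to(609.1,-191.2,58,-0.266)
"
```

```text
t 52.55 pos [ 608.3 -189.8   63.4] yaw -0.258 q7 [ 0.5   0.56 -0.4   1.79  0.28  0.85 -0.28] grip 0.574 F [-0.3 -0.2 -0.5]
  rot [-0.001  0.004  0.008] shift now-axes [1.2 1.2 5.4] shift in target axes [1.2 1.1 5.4]
```

Request:
arm_command --targets "0 0.004 0.006 0.9 0.9 -1 0;0 0 0 0 0 0 0;0 0 0 0 0 1 0;0 0 0 0 0 1 0;0 0 0 0 0 1 0;0 0 0 0 0 1 0;0 0 0 0 0 0 0;0 0 0 0 0 0 0"

```text
clock: 53.35
position: [610.5, -191.4, 62.6]
eef_rot: [-3.114, 0.414, -0.006]
ft_force: [-0.3, 0.2, 0.3]
grip_width: 0.572
```

```bash
python3 -c "
from h import *
to(609.1,-191.2,49.7,-0.266)
"
```

```text
t 53.35 pos [ 610.5 -191.4   62.6] yaw -0.264 q7 [ 0.5   0.56 -0.39  1.79  0.28  0.84 -0.29] grip 0.572 F [-0.3  0.2  0.3]
  rot [-0.001 -0.004  0.002] shift now-axes [-1.4  0.2 12.9] shift in target axes [-1.4  0.2 12.9]
```

Request:
arm_command --targets "0 -0.003 0.002 -1.2 0.1 1 0;0 0 0 0 0 1 0;0 0 0 0 0 1 0;0 0 0 0 0 1 0;0 0 0 0 0 1 0;0 0 0 0 0 1 0;0 0 0 0 0 0 0;0 0 0 0 0 0 0"

```text
clock: 54.15
position: [609.0, -191.1, 55.9]
eef_rot: [-3.113, 0.417, -0.0]
ft_force: [-0.2, -0.6, -0.9]
grip_width: 0.569
```

```bash
python3 -c "
from h import *
to(609.1,-191.2,49.7,-0.266)
"
```

```text
t 54.15 pos [ 609.  -191.1   55.9] yaw -0.266 q7 [ 0.5   0.57 -0.39  1.79  0.28  0.83 -0.3 ] grip 0.569 F [-0.2 -0.6 -0.9]
  rot [-0.001 -0.    -0.   ] shift now-axes [0.1 0.1 6.2] shift in target axes [0.1 0.1 6.2]
```

Request:
arm_command --targets "0 0 0 0 0 1 0;0 0 0 0 0 1 0;0 0 0 0 0 1 0;0 0 0 0 0 1 0;0 0 0 0 0 1 0;0 0 0 0 0 0.5 0;0 0 0 0 0 0.5 0;0 0 0 0 0 0 0"

```text
clock: 54.95
position: [609.1, -191.1, 49.4]
eef_rot: [-3.113, 0.417, -0.001]
ft_force: [0.3, -0.1, -0.4]
grip_width: 0.571
```

Request:
arm_command --targets "0 0 0 0 0 0 0.9;0 0 0 0 0 0 0.9;0 0 0 0 0 0 0.9;0 0 0 0 0 0 0.9;0 0 0 0 0 -20 0.9;0 0 0 0 0 -25 0.9;0 0 0 0 0 -25 0.9;0 0 0 0 0 -25 0.9"

```text
clock: 55.75
position: [606.9, -190.5, 143.8]
eef_rot: [-3.112, 0.416, 0.009]
ft_force: [-0.4, 0.1, 0.6]
grip_width: 0.897
```

```bash
python3 -c "
from h import *
g=snap('wrist','w25');home(g,(608.7,-190.9),54);to(445,270,170,-0.266)
"
```

```text
sleeve top z 69.0 tilt [0.005 0.01 ] c [ 608.5 -190.8] 1292
  crown pts inside 254 63.4
t 55.8 pos [ 608.9 -190.8  148.2] yaw -0.266 q7 [ 0.52  0.47 -0.42  1.73  0.22  0.99 -0.25] grip 0.897 F [ 1.4 -0.9  4.4]
  rot [-0.001  0.001  0.   ] shift now-axes [-279.3 -401.6  -21.1] shift in target axes [-279.3 -401.5  -21.8]
```

Request:
arm_command --targets "0 0 0 -20 -28 -2 0.95;0 0 0 -26 -37 -2 0.95;0 0 0 -26 -37 -2 0.95;0 0 0 -26 -37 -2 0.95;0 0 0 -26 -37 -2 0.95;0 0 0 -26 -37 -2 0.95;0 0 0 -26 -37 -2 0.95;0 0 0 -26 -37 -2 0.95"

```text
clock: 56.6
position: [489.0, 143.5, 166.1]
eef_rot: [3.11, -0.435, 0.01]
ft_force: [0.6, 1.0, -0.2]
grip_width: 0.948
```

Request:
arm_command --targets "0 0 0 -26 -37 0 0.95;0 0 0 -26 -37 0 0.95;0 0 0 -20 -32 0 0.95;0 0 0 -10 -15 0 0.95;0 0 0 0 0 0 0.95;0 0 0 0 0 0 0.95;0 0 0 0 0 0 0.95;0 0 0 0 0 0 0.95"

```text
clock: 57.4
position: [438.6, 292.1, 166.8]
eef_rot: [-3.111, 0.424, -0.015]
ft_force: [-0.3, -0.8, 0.0]
grip_width: 0.947
```

```bash
python3 -c "
from h import *
g=snap('wrist','w26');to(445,295.2,110,-0.266)
r=sl(g,(445,295));lugs(g,r[0],61)
u=proj(g,[[*r[0],59]])[0].astype(int);print(u,g['color'][u[1]-3:u[1]+4,u[0]-60:u[0]+61].reshape(-1,3).min(0))
a=max(0,u[0]-130);b=max(0,u[1]-110);cv2.imwrite('pics/w26c.png',cv2.resize(g['color'][b:b+220,a:a+260,::-1],None,fx=2.5,fy=2.5,interpolation=cv2.INTER_CUBIC))
"
```

```text
t 57.45 pos [438.6 292.  166.8] yaw -0.271 q7 [-0.15  0.3  -0.66  1.96  0.23  0.95 -1.2 ] grip 0.953 F [ 0.9 -0.   1. ]
  rot [-0.003 -0.009 -0.005] shift now-axes [ 4.7 -4.7 56.9] shift in target axes [ 5.3 -4.8 56.8]
sleeve c [444.7 295.2] Dmid 57.7 z 59.2 936 r [27.4 30.5] lug yaw 0.141 0.98 79
  lug 0.146 width 9.7 r max 38.2 70
  lug -3.034 width 5.9 r max 38.9 12
[326 193] [24 23 24]
```

View pics/w26c.png

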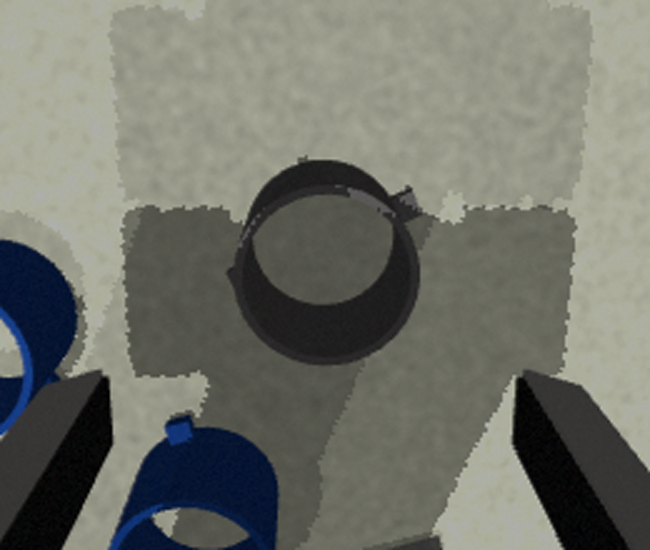

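This is the grey sleeve at crop (328,275), 61 mm wide. The two blue look-alikes are at the lower left. Descending on the grey one.

Request:
arm_command --targets "-0.003 -0.009 -0.005 2.6 -2.3 10 0.97;0 0 0 2.5 -2.4 15 0.97;0 0 0 0 0 20 0.97;0 0 0 0 0 20 0.97;0 0 0 0 0 10 0.97;0 0 0 0 0 5 0.97;0 0 0 0 0 0 0.97;0 0 0 0 0 0 0.97"

```text
clock: 58.25
position: [447.0, 292.6, 78.9]
eef_rot: [3.111, -0.424, -0.004]
ft_force: [0.5, -0.6, 0.3]
grip_width: 0.971
```

```bash
python3 -c "
from h import *
g=snap('wrist','w27');to(444.8,295.2,38,-0.266)
r=sl(g,(445,295));lugs(g,r[0],61)
"
```

```text
t 58.3 pos [447.1 292.6  79.1] yaw -0.271 q7 [-0.2   0.44 -0.61  2.01  0.34  0.8  -1.28] grip 0.969 F [-0.2  0.6 -0.8]
  rot [ 0.002  0.002 -0.005] shift now-axes [-2.8 -2.  41.1] shift in target axes [-2.9 -1.9 41.1]
sleeve c [444.9 295.3] Dmid 57.6 z 59.2 1959 r [27.3 30.6] lug yaw 0.157 0.98 124
  lug 0.149 width 10.2 r max 38.2 126
```

Request:
arm_command --targets "0.002 0.002 -0.005 -1.4 -1 5 0.97;0 0 0 -1.3 -1 10 0.97;0 0 0 0 0 12 0.97;0 0 0 0 0 8 0.97;0 0 0 0 0 4 0.97;0 0 0 0 0 0 0.97;0 0 0 0 0 0 0.97;0 0 0 0 0 0 0.97"

```text
clock: 59.1
position: [445.4, 296.0, 37.7]
eef_rot: [-3.113, 0.415, -0.003]
ft_force: [0.3, -0.2, 0.6]
grip_width: 0.967
```

Request:
arm_command --targets "0 0 0 0 0 0 0;0 0 0 0 0 0 0;0 0 0 0 0 0 0;0 0 0 0 0 0 0;0 0 0 0 0 0 0;0 0 0 0 0 0 0;0 0 0 0 0 0 0;0 0 0 0 0 0 0"

```text
clock: 59.9
position: [446.0, 296.1, 38.6]
eef_rot: [-3.112, 0.416, -0.005]
ft_force: [-0.2, -0.4, -0.9]
grip_width: 0.653
```

```bash
python3 -c "
from h import *
to(444.8,295.2,38,-0.266)
"
```

```text
t 59.9 pos [446.  296.1  38.6] yaw -0.266 q7 [-0.24  0.49 -0.57  2.03  0.4   0.72 -1.33] grip 0.653 F [-0.2 -0.4 -0.9]
  rot [-0.002 -0.003  0.   ] shift now-axes [-0.9  1.2  0.5] shift in target axes [-0.9  1.2  0.6]
```

Request:
arm_command --targets "0 0 0 0 0 -3 0;0 0 0 0 0 -12 0;0 0 0 0 0 -20 0;0 0 0 0 0 -25 0;0 0 0 0 0 -25 0;0 0 0 0 0 -20 0;0 0 0 14 29 0 0;0 0 0 18.6 38.8 0 0"

```text
clock: 60.7
position: [457.9, 226.7, 153.4]
eef_rot: [-3.11, 0.4, -0.006]
ft_force: [0.6, -0.6, -1.8]
grip_width: 0.657
```

Request:
arm_command --targets "0 0 0 18.6 38.8 0 0;0 0 0 18.6 38.8 0 0;0 0 0 18.6 38.8 0 0;0 0 0 18.6 38.8 0 0;0 0 0 12 38.8 0 0;0 0 0 -3.6 41 0 0;0 0 0 -3.6 41 0 0;0 0 0 -3.6 41 0 0"

```text
clock: 61.5
position: [452.7, -110.3, 159.9]
eef_rot: [-3.108, 0.394, -0.021]
ft_force: [1.0, -0.2, -0.9]
grip_width: 0.652
```

```bash
python3 -c "
from h import *
to(395,-270,140,-0.266)
"
```

```text
t 61.5 pos [ 452.7 -110.3  159.9] yaw -0.252 q7 [ 0.55  0.18 -0.48  2.1   0.1   0.87 -0.24] grip 0.652 F [ 1.  -0.2 -0.9]
  rot [-0.011 -0.012  0.014] shift now-axes [-16.3 169.3  18. ] shift in target axes [-13.7 169.3  19.9]
```

Request:
arm_command --targets "-0.011 -0.012 0 -3 38 2 0;0 0 0 -3 38 2 0;0 0 0 -3 38 2 0;0 0 0 -3 33 0 0;0 0 0 -3 15 0 0;0 0 -0.1 0 0 0 0;0 0 -0.149 0 0 0 0;0 0 -0.149 0 0 0 0"

```text
clock: 62.3
position: [392.5, -274.6, 161.2]
eef_rot: [3.129, 0.23, 0.009]
ft_force: [-0.1, 0.3, -0.9]
grip_width: 0.654
```

Request:
arm_command --targets "0 0 -0.149 0 0 0 0;0 0 -0.149 0 0 0 0;0 0 -0.149 0 0 0 0;0 0 -0.149 0 0 0 0;0 0 -0.05 0 0 0 0;0 0 0 0 0 0 0;0 0 0 0 0 0 0;0 0 0 0 0 0 0"

```text
clock: 63.1
position: [393.3, -273.6, 167.7]
eef_rot: [2.884, 1.223, 0.012]
ft_force: [-0.8, -0.5, -1.1]
grip_width: 0.654
```

```bash
python3 -c "
from h import *
g=snap('wrist','w28');to(389.1,-280,80,0.813);held(g,61)
notch(g,(389.1,-280),61);crown(g,(389,-280))
"
```

```text
t 63.15 pos [ 393.3 -273.6  167.7] yaw 0.802 q7 [ 0.92  0.19 -0.49  2.07  0.12  0.9   1.17] grip 0.651 F [ 0.8 -0.3 -1.6]
  rot [ 0.011 -0.004 -0.011] shift now-axes [-7.8  0.4 87.7] shift in target axes [-7.5  1.3 87.7]
held top ring rel TCP [-0.15 -0.13] 20.4 3656
  lug ang [1.052 1.216 1.331] 174 r 37.9
  gap 1.169 mid -1.56 exp 0.405
  gap 0.961 mid 0.1 exp 0.405
  gap 0.484 mid 1.238 exp 0.405
crown top 30.7 mean [ 385.9 -278.    29.1] mid [ 385.9 -278.    29.1] 2
```

Request:
arm_command --targets "0.011 -0.004 -0.015 -3.7 0.5 10 0;0 0 0 -3.7 0.4 15 0;0 0 0 0 0 15 0;0 0 0 0 0 15 0;0 0 0 0 0 15 0;0 0 0 0 0 10 0;0 0 0 0 0 8 0;0 0 0 0 0 4 0"

```text
clock: 63.95
position: [387.8, -280.6, 68.9]
eef_rot: [-2.88, -1.249, 0.005]
ft_force: [-0.1, 0.4, -0.7]
grip_width: 0.654
```

```bash
python3 -c "
from h import *
g=snap('wrist','w29');to(388.8,-279.6,58,0.82);held(g,61)
"
```

```text
t 64.0 pos [ 387.6 -280.5   68.7] yaw 0.818 q7 [ 0.88  0.35 -0.45  2.14  0.23  0.71  1.09] grip 0.652 F [-0.1  1.2 -1. ]
  rot [-0.004  0.002 -0.002] shift now-axes [ 1.5  0.3 10.7] shift in target axes [ 1.5  0.2 10.7]
held top ring rel TCP [ 0.3  -0.33] 20.7 3691
  lug ang [1.083 1.252 1.366] 173 r 37.9
```

Request:
arm_command --targets "-0.003 0.002 -0.002 1.3 0.2 0 0;0 0 0 0 0 1 0;0 0 0 0 0 1.5 0;0 0 0 0 0 1.5 0;0 0 0 0 0 1.5 0;0 0 0 0 0 1 0;0 0 0 0 0 0 0;0 0 0 0 0 0 0"

```text
clock: 64.8
position: [389.8, -280.4, 63.3]
eef_rot: [2.879, 1.252, 0.002]
ft_force: [0.4, -0.8, -1.3]
grip_width: 0.654
```

```bash
python3 -c "
from h import *
to(388.8,-279.6,48.6,0.82)
"
```

```text
t 64.8 pos [ 389.8 -280.4   63.3] yaw 0.821 q7 [ 0.88  0.35 -0.45  2.14  0.24  0.69  1.08] grip 0.654 F [ 0.4 -0.8 -1.3]
  rot [ 0.002 -0.     0.001] shift now-axes [-0.1 -1.3 14.7] shift in target axes [-0.1 -1.3 14.7]
```

Request:
arm_command --targets "0.002 0 0 -0.1 -1.1 1 0;0 0 0 0 0 1 0;0 0 0 0 0 1 0;0 0 0 0 0 1 0;0 0 0 0 0 1 0;0 0 0 0 0 1 0;0 0 0 0 0 1 0;0 0 0 0 0 0 0"

```text
clock: 65.6
position: [388.8, -279.6, 55.6]
eef_rot: [-2.88, -1.253, -0.0]
ft_force: [-0.3, -0.4, 0.1]
grip_width: 0.655
```

```bash
python3 -c "
from h import *
to(388.8,-279.6,48.6,0.82)
"
```

```text
t 65.6 pos [ 388.8 -279.6   55.6] yaw 0.82 q7 [ 0.87  0.37 -0.44  2.15  0.25  0.67  1.08] grip 0.655 F [-0.3 -0.4  0.1]
  rot [-0. -0.  0.] shift now-axes [ 0. -0.  7.] shift in target axes [ 0. -0.  7.]
```

Request:
arm_command --targets "0 0 0 0 0 1 0;0 0 0 0 0 1 0;0 0 0 0 0 1 0;0 0 0 0 0 1 0;0 0 0 0 0 1 0;0 0 0 0 0 1 0;0 0 0 0 0 1 0;0 0 0 0 0 0 0"

```text
clock: 66.4
position: [389.0, -279.9, 48.5]
eef_rot: [2.881, 1.253, 0.0]
ft_force: [-0.5, 1.1, 2.5]
grip_width: 0.652
```

Home height, with a light 2.5 N contact. Releasing, lifting clear and checking.

Request:
arm_command --targets "0 0 0 0 0 0 0.97;0 0 0 0 0 0 0.97;0 0 0 0 0 0 0.97;0 0 0 0 0 0 0.97;0 0 0 0 0 0 0.97;0 0 0 0 0 -20 0.97;0 0 0 0 0 -25 0.97;0 0 0 0 0 -25 0.97"

```text
clock: 67.2
position: [387.4, -278.5, 117.4]
eef_rot: [-2.875, -1.252, 0.004]
ft_force: [-0.0, 0.4, -0.6]
grip_width: 0.97
```

Request:
arm_command --targets "0 0 0 0 0 -25 0.97;0 0 0 0 0 -25 0.97;0 0 0 10 -20 -25 0.97;0 0 0 15 -30 -15 0.97;0 0 0 15 -30 0 0.97;0 0 0 15 -20 0 0.97;0 0 0 0 0 0 0.97;0 0 0 0 0 0 0.97"

```text
clock: 68.0
position: [352.1, -167.9, 215.2]
eef_rot: [2.88, 1.252, 0.001]
ft_force: [0.2, -1.0, -0.4]
grip_width: 0.969
```

```bash
python3 -c "
from h import *
g=snap('wrist','w30');to(389,-280,200,0)
for xy,D in(((389.1,-280),61),((608.7,-190.9),54),((543.7,-382.4),40)):
  u=proj(g,[[*xy,60]])[0];print(D,u.round())
  try: home(g,xy,D)
  except Exception as e: print('n/a')
crown(g,(440.4,135.4))
cv2.imwrite('pics/w30.png',g['color'][...,::-1])
"
```

```text
t 68.05 pos [ 352.1 -167.9  215.1] yaw 0.82 q7 [ 0.89 -0.03 -0.59  2.17 -0.02  0.99  1.13] grip 0.968 F [ 0.4 -0.  -0.4]
  rot [ 0.    -0.001  0.82 ] shift now-axes [-56.8 103.4  15.2] shift in target axes [ 36.9 112.1  15.1]
61 [266. 282.]
sleeve top z 68.6 tilt [0.001 0.002] c [ 389.  -279.9] 908
  crown pts inside 152 62.9
54 [463. 362.]
sleeve top z 68.3 tilt [-0.04  -0.065] c [ 607.3 -191.2] 187
  crown pts inside 0 None
40 [298. 421.]
n/a
crown top 49.4 mean [437.7 130.9  47.7] mid [438.8 132.   47.9] 218h.py:35: RuntimeWarning: Mean of empty slice.
  q=least_squares(f,[*P2.mean(0)]+([] if r else [30]),loss="soft_l1").x; return q
  ret = um.true_divide(
```

View pics/w30.png

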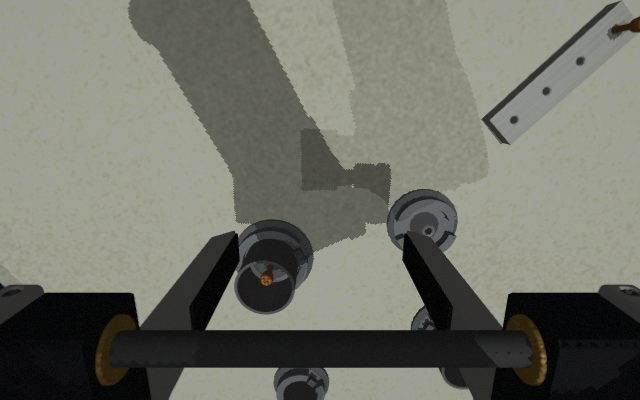

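The 61 at (266,282) is home over its crown, and the spare pattern stands in the stand at (625,28). One last numeric check of all three from the fixed cameras.

```bash
python3 -W ignore -c "
from h import *
for n in('top','side'):
  g=snap(n,n+'9');P=cloud(g).reshape(-1,3)
  for xy,D in(((543.7,-382.4),40),((608.7,-190.9),54),((389.1,-280),61)):
    d=np.hypot(*(P[:,:2]-np.array(xy)).T); q=P[(d<D/2+3)&(P[:,2]>60)&(P[:,2]<90)]
    print(n,D,len(q),np.percentile(q[:,2],[50,90]).round(1) if len(q) else '', q[:,:2].mean(0).round(0) if len(q) else '')
  q=P[(np.hypot(P[:,0]-440.4,P[:,1]-135.4)<12)&(P[:,2]<90)]; print('spare top',np.percentile(q[:,2],99).round(1))
  for nm,xy in dict(blue1=(368,201.3),blue2=(313,299.5)).items():
    q=P[(np.hypot(P[:,0]-xy[0],P[:,1]-xy[1])<38)&(P[:,2]>50)&(P[:,2]<66)]; print(nm,q.mean(0).round(0),len(q))
"
```

```text
top 40 59 [67.3 71.4] [ 543. -384.]
top 54 76 [68.2 71.8] [ 608. -194.]
top 61 27 [67.6 73.2] [ 410. -291.]
spare top 55.1
blue1 [369. 199.  59.] 66
blue2 [313. 297.  58.] 76
side 40 44 [66.4 71.8] [ 542. -380.]
side 54 71 [67.1 71.7] [ 608. -190.]
side 61 70 [66.7 71. ] [ 388. -274.]
spare top 51.9
blue1 [369. 204.  58.] 117
blue2 [313. 301.  58.] 141
```

All three sleeve tops are at about 70 mm, which is home. The gripper is clear, so I'm handing in.

```bash
python3 -c "
from bench import *
print(job_done())"
```

```text
the job is handed in; nothing more can be done
None
```

I found three grey sleeves on the bench: 40, 54 and 61 mm. The 47 mm sleeve was absent. For each I stood a pattern fully down in the socket of its base. I then turned each sleeve in the air to its base's measured notch angle and lowered it with no more than about 2.5 N, so the lugs dropped straight in. I did not need to turn any sleeve on its collar.

**Sleeves:** The close wrist-camera checks read the sleeve tops at 69.0, 69.0 and 68.6 mm (40, 54 and 61). The depth reads about 1 mm low, so that is 70 mm, fully home. All three were level and had the crown inside. The fixed cameras agree within their coarser resolution.

**Patterns:** Before the sleeves went on, the crown tops read about 63 mm, against 62 mm for fully down. The spare pattern still stands in the stand, and the base 47 is empty.

**Other things on the bench:** The blue look-alike sleeves have not moved. I did not measure the other bystanders at the end. I saw no sleeve knocked aside.

**Checks that disagreed:** From the last, oblique wrist view, the sleeve 54 fit was poor (top 68.3 mm with an apparent tilt) because a finger hid most of it. The straight-above check had shown it level. In that same view the spare crown read 49.4 mm, because it lay at the picture's edge. The side camera read 51.9 mm, which is right for standing, and the top camera read 55.1 mm, which is high.

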